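Clear the drilling board and rack the boring bits in size order

ROBOT

A 6-joint arm with a two-finger parallel gripper is mounted at the origin on the work surface. World frame = base frame: x ahead of the robot, y to its left, z up, the work surface at z = 0. Lengths are in m, angles in rad, forces in N, time in s.
With the tool pointing down it reaches from about 0.35 to 0.85 m from the base axis. Payload 8.1 kg.
Tool frame: the origin (TCP) lies between the finger pads; the fingertips stand 25 mm ahead of it and the grasp point (between the pads) lies 6 mm ahead of it; z points along the fingers, y is the line along which they close (so a half turn about z gives the same grasp; the last joint's range is limited). The gripper opens to 93 mm and grips with 3 to 60 N. Pads are 15 mm wide; open, the fingers measure 128 mm over their backs; the gripper's body (75 mm by 188 mm) begins 65 mm behind the grasp point.
Start: joints at [-1.367, 0.13, 1.488, -0, 1.523, -0.085], TCP at [0.171, -0.575, 0.244] pointing down, gripper open.
Joint ranges: [-2.96, 2.96], [-0.89, 2.26], [0.02, 2.5], [-1.34, 4.48], [0, 2.73], [-2.66, 2.66]. Speed limits (rad/s): [2.39, 2.39, 2.79, 3.14, 3.14, 3.14].

INTERFACE

Orientations are given as a rotation vector (axis times angle).
In Python, from plant import robot gives the robot as it stands.
- The arm moves only by the tool arm_command, never from a script. Its argument "increments" is text: rows parted by semicolons, each of 5 numbers parted by spaces: the closure, from 0 (fully open) to 1 (shut), then the shift along the tool's x, y, z in mm, then the turn about the tool's z in rad. A call has 1 to 5 rows; each row is the pose to reach, as a shift and turn from the pose commanded when the call began, along the tool's axes at that moment; what a row does not reach only later rows make up. A row lasts 1/10 s, in which the tool goes at most 50 mm and 8.59 degrees, less where a joint would pass 70% of its speed; a pose out of reach is approached as far as the arm can. A call with a gripper value outside its range is refused whole. The fingers move at their own pace and stop on an object; "grip_force" is the grip in N (left out, the last holds). Time passes only in rows, so rows that repeat a pose let the fingers close. It gives the time, the measured TCP pose, the force, the opening and the grip force at its end, in the units of the state.
- robot.read_state(): the state, without advancing time (a new reading comes with each control period).
- robot.read_camera(name): name is "scene" or "side" or "wrist"; returns the picture (400x640x3 uint8, blue, green, red); there is no depth.
- robot.camera_model(name): a dict with "fx", "fy", "cx", "cy" (pixels), "eye" and "rotation" of the camera in the world. Camera axes: x right, y down, z forward; pixel columns grow to the right and rows downward; lengths in m; the calibration is good to about 2 mm. A picture is of the moment at which its call begins: read the wrist's pose just before it. camera_model takes no time and is no camera call; for the wrist camera it gives the pose at the moment of the call.
- robot.close_job(): hands the job in; it is judged then, once.
The state is a dict: "t": time; "q": joint angles; "dq": joint speeds; "joint_torque": joint torques, N m; "tool_pos": TCP position; "orientation": TCP orientation; "force": force on the tool from outside, world axes, zero at the start; "wrist_torque": the same for the moment, N m; "opening": finger opening in m; "gripper_force": force on a finger pad.
Only numpy, scipy, OpenCV 4.12 (cv2) and the standard library are available. Lean on these libraries where they do the work, as an engineer would, in place of code of your own. Each camera call takes 0.05 s, during which the arm holds its last target. There are 200 camera calls.

TASK

Get the clog maker's boring bench ready: with the scraper block, sweep every loose wood chip off the drilling board into the catch tray at its end without the fingers touching the chips, then set the scraper down flat in its holder. After that put the boring bits that are there into the rack one at a time, smallest first and largest last, each standing upright and fully down in its own numbered pocket (pocket 1 for the smallest of the five sizes, pocket 5 for the largest; the pocket of a missing bit stays empty), and do not disturb the other things on the bench.

Things in the scene. Friction and masses are not known exactly. Their poses are not given: they have to be found in the camera images.
- board: (sizes in mm throughout) fixed wooden drilling board 200 (x) by 130 (y), top 30 above the bench, with a steel catch tray on its +x end (x 100 to 192, floor 4 above the bench, walls 45). Side strips 8 thick stand 16 above the board's top, 114 clear between them; the -x end is open. Origin: underside, centre of the board without tray; x points to the tray.
- board_edge (a point): middle of the board's edge at the tray, at the height of the board's top; axes as the board's
- scraper: loose dark wood scraper block with a steel edge: foot 30 (x) by 100 (y) by 26 high, carrying an upright grip 20 (x) by 60 (y) from 26 to 75 high; 200 g. Origin: centre of the underside; both long faces (+x and -x) scrape alike.
- holder: fixed shallow aluminium tray, the scraper's home: outside 52 (x) by 124 (y), inside 44 by 116, floor 4 and walls 14 above the bench. Origin: centre of the underside; the scraper's long side (y) lies along the holder's y.
- rack: fixed wooden rack block 96 (x) by 278 (y) by 22 high with five round pockets in a row along y, growing from pocket 1 at the -y end to pocket 5 at the +y end; beside each, on the +x side, as many black dots as its number. Origin: centre of the underside.
- pocket1 (a point): centre of pocket 1 at its mouth, 22 above the bench: round, 34 wide, 16 deep, flat floor; made for bit 1; 1 dot(s)
- pocket2 (a point): centre of pocket 2 at its mouth, 22 above the bench: round, 40 wide, 16 deep, flat floor; made for bit 2; 2 dot(s)
- pocket3 (a point): centre of pocket 3 at its mouth, 22 above the bench: round, 46 wide, 16 deep, flat floor; made for bit 3; 3 dot(s)
- pocket4 (a point): centre of pocket 4 at its mouth, 22 above the bench: round, 52 wide, 16 deep, flat floor; made for bit 4; 4 dot(s)
- pocket5 (a point): centre of pocket 5 at its mouth, 22 above the bench: round, 58 wide, 16 deep, flat floor; made for bit 5; 5 dot(s)
- bit1: loose steel flat-bottomed boring bit, size 1 of 5 (may be absent), standing on its cutting head: head 30 across, 18 high, with a round upright shank 12 thick, its top 70 above the foot; 70 g. Origin: centre of the head's underside, z up along the shank.
- bit2: loose steel flat-bottomed boring bit, size 2 of 5 (may be absent), standing on its cutting head: head 36 across, 18 high, with a round upright shank 12 thick, its top 76 above the foot; 100 g. Origin: centre of the head's underside, z up along the shank.
- bit3: loose steel flat-bottomed boring bit, size 3 of 5 (may be absent), standing on its cutting head: head 42 across, 18 high, with a round upright shank 12 thick, its top 82 above the foot; 130 g. Origin: centre of the head's underside, z up along the shank.
- bit4: loose steel flat-bottomed boring bit, size 4 of 5 (may be absent), standing on its cutting head: head 48 across, 18 high, with a round upright shank 12 thick, its top 88 above the foot; 170 g. Origin: centre of the head's underside, z up along the shank.
- bit5: loose steel flat-bottomed boring bit, size 5 of 5 (may be absent), standing on its cutting head: head 54 across, 18 high, with a round upright shank 12 thick, its top 94 above the foot; 210 g. Origin: centre of the head's underside, z up along the shank.
- chip1: loose pale wood chip 22 by 16 by 9 (may be absent), lying on the board at the start; 12 g. Origin: centre of the underside.
- chip2: loose pale wood chip 22 by 16 by 9 (may be absent), lying on the board at the start; 12 g. Origin: centre of the underside.
- chip3: loose pale wood chip 22 by 16 by 9 (may be absent), lying on the board at the start; 12 g. Origin: centre of the underside.
- chip4: loose pale wood chip 22 by 16 by 9 (may be absent), lying on the board at the start; 12 g. Origin: centre of the underside.
- clog: bystander: loose small wooden clog, 170 long, 57 high
- wax_tin: bystander: loose flat round metal tin, 48 across, 22 high
- glue: bystander: loose white bottle, 60 across, 150 high

How it is judged:
On the way, in this order (a step that is already met when the one before it is completed fails the run):
1. all chips are in the catch tray (x of chip1 in the frame of board between 0.1 and 0.195 m and y of chip1 in the frame of board between -0.062 and 0.062 m and z of each of chip1, chip2, chip3, chip4 in the frame of board below 0.028 m and x of chip2 in the frame of board between 0.1 and 0.195 m and y of chip2 in the frame of board between -0.062 and 0.062 m and x of chip3 in the frame of board between 0.1 and 0.195 m and y of chip3 in the frame of board between -0.062 and 0.062 m and x of chip4 in the frame of board between 0.1 and 0.195 m and y of chip4 in the frame of board between -0.062 and 0.062 m), for 0.2 s.
2. the scraper lies in its holder (x of scraper in the frame of holder between -0.012 and 0.012 m and y of scraper in the frame of holder between -0.014 and 0.014 m and z of scraper in the frame of holder below 0.009 m and angle between the y axis of scraper and the y axis of holder, either way round below 0.25 rad and angle between scraper's own z axis and vertical below 0.1 rad), for 0.2 s.
3. bit 1 is fully down in pocket 1 (horizontal distance between bit1 and pocket1 below 0.006 m and z of bit1 in the frame of pocket1 below -0.012 m and angle between bit1's own z axis and vertical below 0.12 rad), for 0.2 s.
4. bit 2 is fully down in pocket 2 (horizontal distance between bit2 and pocket2 below 0.006 m and z of bit2 in the frame of pocket2 below -0.012 m and angle between bit2's own z axis and vertical below 0.12 rad), for 0.2 s.
5. bit 3 is fully down in pocket 3 (horizontal distance between bit3 and pocket3 below 0.006 m and z of bit3 in the frame of pocket3 below -0.012 m and angle between bit3's own z axis and vertical below 0.12 rad), for 0.2 s.
6. bit 4 is fully down in pocket 4 (horizontal distance between bit4 and pocket4 below 0.006 m and z of bit4 in the frame of pocket4 below -0.012 m and angle between bit4's own z axis and vertical below 0.12 rad), for 0.2 s.
7. bit 5 is fully down in pocket 5 (horizontal distance between bit5 and pocket5 below 0.006 m and z of bit5 in the frame of pocket5 below -0.012 m and angle between bit5's own z axis and vertical below 0.12 rad), for 0.2 s.
At the end, for the whole second after the job is handed in: Chips in the catch tray below the board's top; scraper upright on its holder's floor (12 mm along x, 14 mm along y, 0.25 rad); each bit present in its own pocket: within 6 mm of its middle, 12 mm or more below the mouth, within 0.12 rad of upright (all of step 1 and all of step 2 and all of step 3 and all of step 4 and all of step 5 and all of step 6 and all of step 7); the robot touches nothing.
It fails at once if the fingers touch a chip (contact force between the fingers and chip1 above 0.5 N or contact force between the fingers and chip2 above 0.5 N or contact force between the fingers and chip3 above 0.5 N or contact force between the fingers and chip4 above 0.5 N).
It fails at once if a bystander is moved by more than 40 mm (distance of any of clog, wax_tin, glue from where it was at the start of the episode above 0.04 m).
Of chip1, chip2, chip3, chip4 only 3 to 4 are there at a start; the rules pass over those that are not, and their reading is None.
Of bit1, bit2, bit3, bit4, bit5 only 3 to 5 are there at a start; the rules pass over those that are not, and their reading is None.
At some moment in a run one of bit2, bit3, bit4, bit5 may be knocked a few centimetres aside while the robot is not near it.
It also fails if it takes over 210 s, if anything falls off the work surface, if the arm or the gripper's body presses on something with over 40 N, if the wrist force passes 120 N, or if a joint passes its speed limit or range.

## Working session

There is one attempt and no reset: what is moved stays moved. The work goes in short steps, Python scripts to look and compute and a tool call to move; the robot and the scene stay as the last step left them, time stands still between calls to the robot, and variables do not carry over. Pictures are saved under pics/ and viewed, at most 14 in all, crops included, and the job is handed in when it is done.

Besides the shell and the picture viewer there is one more tool, called after ">>>" as name(argument=value, ...), one argument or row to a line, values as JSON. arm_command: Moves the arm, as the interface text tells. Its arguments: {"type":"object","properties":{"increments":{"type":"string"},"grip_force":{"type":"number"}},"required":["increments"]}

```bash
mkdir -p pics; ls; cat > h.py <<'E'
import numpy as np, cv2
from plant import robot
def snap(n,f):
    m=robot.camera_model(n); im=robot.read_camera(n); cv2.imwrite('pics/'+f,im); np.save('pics/'+f+'.npy',m,allow_pickle=True); return im,m
def ray(m,u,v):
    R=np.array(m['rotation']); d=R@np.array([(u-m['cx'])/m['fx'],(v-m['cy'])/m['fy'],1.]); return np.array(m['eye']),d
def atz(m,u,v,z):
    e,d=ray(m,u,v); return e+d*(z-e[2])/d[2]
def proj(m,p):
    c=np.array(m['rotation']).T@(np.array(p)-np.array(m['eye'])); return m['fx']*c[0]/c[2]+m['cx'], m['fy']*c[1]/c[2]+m['cy']
def tri(*obs):
    A=np.zeros((3,3));b=np.zeros(3)
    for m,u,v in obs:
        e,d=ray(m,u,v); d/=np.linalg.norm(d); P=np.eye(3)-np.outer(d,d); A+=P;b+=P@e
    return np.linalg.solve(A,b)
def load(f): return np.load('pics/'+f+'.npy',allow_pickle=True).item()
E
python3 - <<'E'
from h import *
for n in('scene','side','wrist'):
    im,m=snap(n,n+'0.png'); print(n,m)
print(robot.read_state())
E
```

```text
pics
scene {'fx': 511.34654667372416, 'fy': 511.34654667372416, 'cx': 318.4924626720128, 'cy': 199.51719337726982, 'eye': array([1.44234792, 0.16458768, 0.78098681]), 'rotation': array([-1.62878116, -1.81223819,  0.85767961])}
side {'fx': 384.91298915481985, 'fy': 384.91298915481985, 'cx': 320.4036959984599, 'cy': 194.15995437101196, 'eye': array([ 0.28146869, -0.71201681,  0.77853109]), 'rotation': array([-2.24844623,  0.41945079, -0.22046575])}
wrist {'fx': 301.5051256570997, 'fy': 301.5051256570997, 'cx': 315.26321353030033, 'cy': 202.25950261265072, 'eye': array([ 0.24900397, -0.5523089 ,  0.38361696]), 'rotation': array([ 2.31940011, -1.73009902, -0.26012936])}
{'t': 0.15, 'q': array([-1.36738130e+00,  1.31019578e-01,  1.48904491e+00,  4.13464633e-05,
        1.52301490e+00, -8.54080766e-02]), 'dq': array([ 2.95409689e-05, -5.05961668e-04, -4.54017700e-03,  4.11166586e-04,
        1.24766858e-03, -3.38787464e-04]), 'joint_torque': array([ 2.24932890e-03, -5.60475755e+01, -4.92334127e+01,  7.70600815e-02,
        3.05554422e-02, -1.14694285e-04]), 'tool_pos': array([ 0.17084082, -0.57472898,  0.24280069]), 'orientation': array([-3.10742041e+00, -4.51889958e-01,  7.29216986e-05]), 'force': array([0.30429651, 0.3286364 , 0.14297611]), 'wrist_torque': array([ 0.00166367, -0.00871705, -0.01663237]), 'gripper_force': 0.0, 'opening': 0.09291584749571499}
```

```bash
sed -i "s/np.array(m\['rotation'\])/cv2.Rodrigues(np.array(m['rotation'],float))[0]/g" h.py; grep -c Rodrigues h.py
```

```text
2
```

View pics/scene0.png

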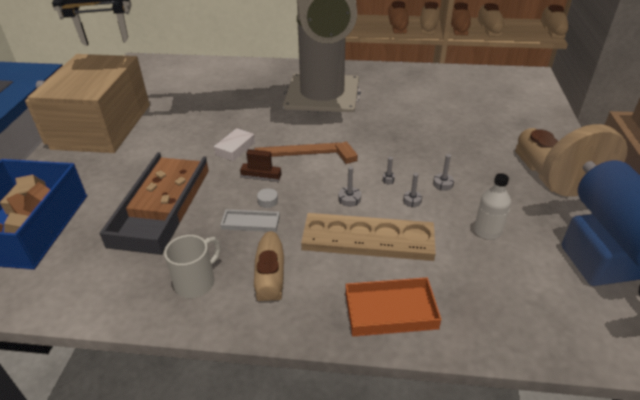

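View pics/side0.png

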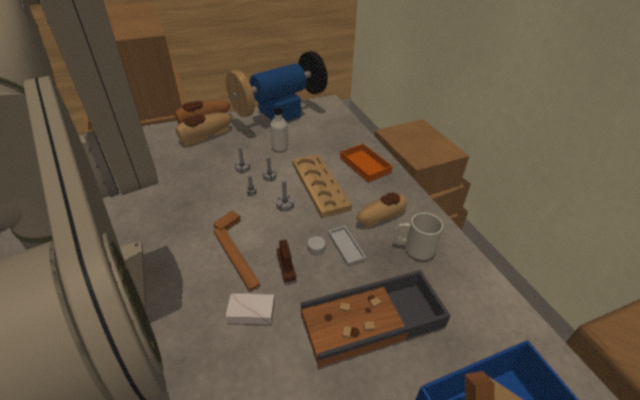

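```bash
python3 - <<'E'
import cv2
a=cv2.imread('pics/scene0.png');b=cv2.imread('pics/side0.png')
A=cv2.resize(a[140:260,100:300],None,fx=4,fy=4,interpolation=2)
B=cv2.resize(b[260:370,290:460],None,fx=4,fy=4,interpolation=2)
C=cv2.resize(a[140:265,295:460],None,fx=4,fy=4,interpolation=2)
D=cv2.resize(b[135:290,210:370],None,fx=3.8,fy=3.8,interpolation=2)
for n,i in zip('ABCD',(A,B,C,D)): cv2.imwrite(f'pics/c{n}.png',i)
E
```

```text
(no output)
```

View pics/cA.png

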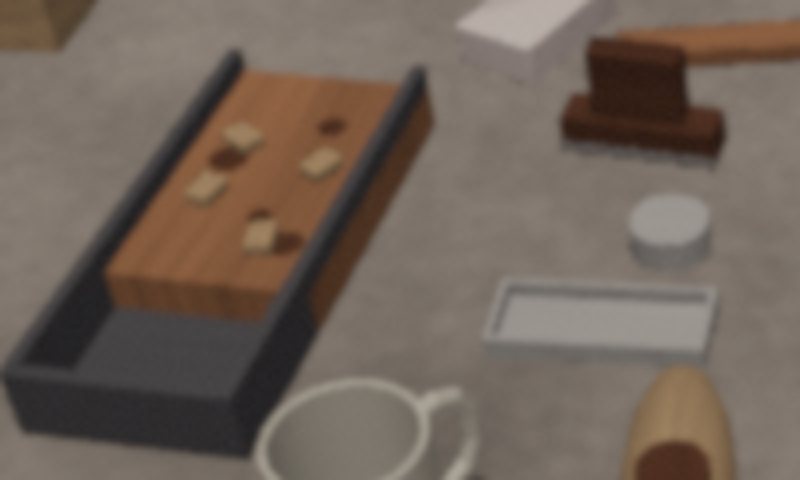

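View pics/cB.png

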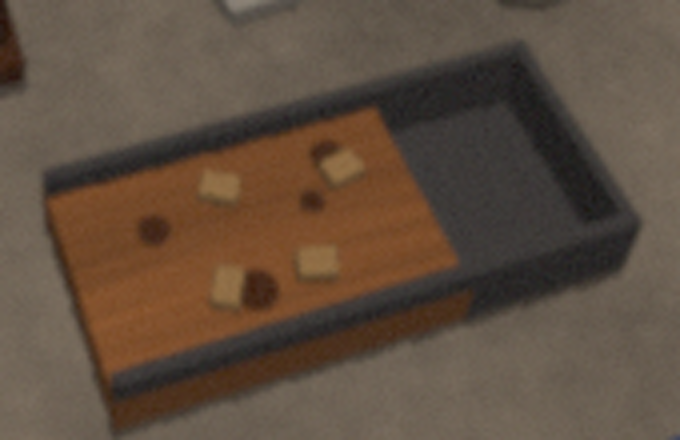

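View pics/cC.png

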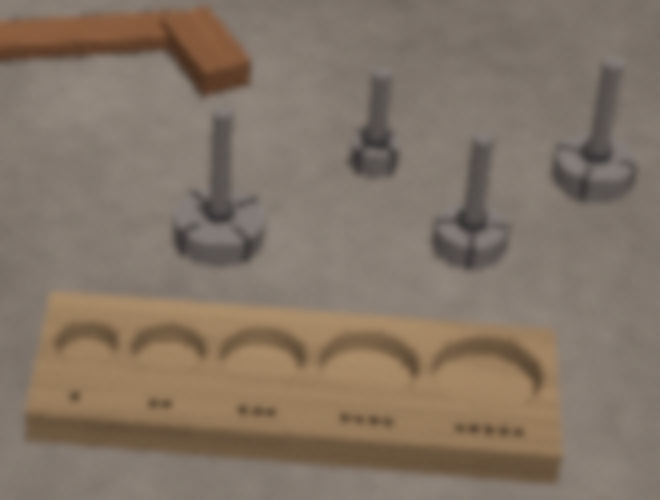

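View pics/cD.png

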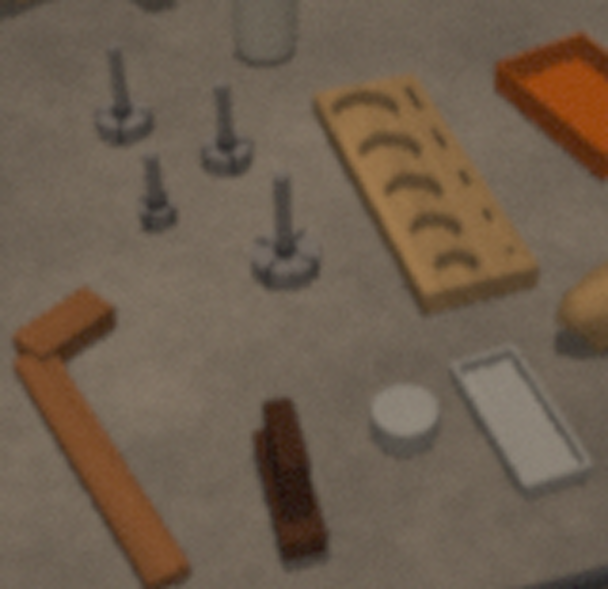

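```bash
cat >> h.py <<'E'
ms=lambda:load('scene0.png'); mt=lambda:load('side0.png')
O={'A':(100,140,4),'B':(290,260,4),'C':(295,140,4),'D':(210,135,3.8)}
def ob(k,x,y):
    o=O[k]; return (ms() if k in'AC' else mt(), o[0]+(x+.5)/o[2]-.5, o[1]+(y+.5)/o[2]-.5)
E
python3 - <<'E'
from h import *
np.set_printoptions(precision=4,suppress=True)
def T(n,a,b):
    oa=ob(*a);obb=ob(*b);p=tri(oa,obb);e=[np.hypot(*(np.array(proj(o[0],p))-o[1:])) for o in(oa,obb)]
    print(n,p,'err',np.round(e,1)); return p
for n,c,d,hw in[('big',(222,110),(282,178),92),('small',(381,73),(151,157),50),('mid',(482,140),(221,88),78),('right',(611,64),(115,50),84)]:
    p=T(n,('C',*c),('D',*d)); m=ms(); R=cv2.Rodrigues(m['rotation'])[0]
    z=(R.T@(np.array([p[0],p[1],.01])-m['eye']))[2]; print('   head width mm',hw/4*z/m['fx']*1000)
for n,c,d in[('rk-x-y',(50,295),(428,298)),('rk-x+y',(557,332),(315,93)),('rk+x+y',(560,458),(415,78)),('rk+x-y',(28,415),(538,268))]: T(n,('C',*c),('D',*d))
for n,c,d in[('h1',(502,278),(527,487) ),('h2',(717,288),(452,363)),('h3',(708,348),(512,346)),('h4',(487,340),(588,462)),('grip top',(638,46),(290,445))]: T(n,('A',*c),('D',*d))
for n,c,d in[('bt+y',(108,270),(458,265)),('bt-y',(285,312),(380,107)),('str-y',(420,68),(45,172)),('str+y',(236,52),(113,375)),('tray+y',(6,374),(638,218)),('tray-y',(240,405),(523,43)),
 ('ch1',(242,134),(230,285)),('ch2',(205,186),(319,261)),('ch3',(321,161),(220,185)),('ch4',(260,234),(341,165))]: T(n,('A',*c),('B',*d))
E
```

```text
big [0.5134 0.1191 0.0923] err [0.5 0.4]
   head width mm 54.24194027231564
small [0.4333 0.2097 0.0673] err [0.3 0.2]
   head width mm 30.750895204364127
mid [0.5073 0.2664 0.0778] err [0.1 0. ]
   head width mm 45.622786313276684
right [0.4363 0.3419 0.0845] err [0.3 0.2]
   head width mm 51.043450211920145
rk-x-y [0.5973 0.0301 0.0196] err [0.5 0.4]
rk-x+y [0.6017 0.3097 0.0211] err [0.1 0.1]
rk+x+y [0.6953 0.3057 0.0185] err [0.6 0.3]
rk+x-y [0.6906 0.0314 0.0188] err [0.1 0. ]
h1 [ 0.5936 -0.159   0.0139] err [0. 0.]
h2 [ 0.5906 -0.035   0.014 ] err [0.2 0.1]
h3 [ 0.6392 -0.0323  0.0124] err [0.5 0.4]
h4 [ 0.6427 -0.154   0.0124] err [0.5 0.4]
grip top [ 0.4423 -0.1095  0.0694] err [2.1 2.1]
bt+y [ 0.627  -0.3732  0.0322] err [1.  1.1]
bt-y [ 0.6418 -0.2651  0.0244] err [1.7 1.6]
str-y [ 0.4364 -0.2469  0.0446] err [0.4 0.4]
str+y [ 0.4294 -0.3685  0.0442] err [0.5 0.7]
tray+y [ 0.7266 -0.3871  0.0437] err [0.2 0.2]
tray-y [ 0.7349 -0.2593  0.0404] err [1.1 0.9]
ch1 [ 0.505  -0.3403  0.0372] err [0.1 0.2]
ch2 [ 0.5554 -0.3446  0.0368] err [0.1 0.1]
ch3 [ 0.5254 -0.2837  0.0368] err [0.1 0.1]
ch4 [ 0.5945 -0.2965  0.0369] err [0.2 0.2]
```

```bash
cat >> h.py <<'E'
def psi(s=None):
    s=s or robot.read_state(); R=cv2.Rodrigues(np.array(s['orientation'],float))[0]; return np.arctan2(R[1,0],R[0,0])
def go(x,y,z,ps=None):
    "increments (mm, rad) to reach TCP x,y,z and yaw"
    s=robot.read_state(); R=cv2.Rodrigues(np.array(s['orientation'],float))[0]; p0=psi(s)
    d=R.T@(np.array([x,y,z])-s['tool_pos'])*1000; t=0 if ps is None else -(ps-p0)
    print('at',np.round(s['tool_pos'],4),'psi',round(p0,4),'t',round(s['t'],2),'-> inc',np.round(d,1),round(t,4),'open',round(s['opening'],4),'F',np.round(s['force'],1))
E
python3 - <<'E'
from h import *
m=load('wrist0.png'); R=cv2.Rodrigues(m['rotation'])[0]; s=robot.read_state(); T=cv2.Rodrigues(s['orientation'])[0]
print('cam in tool',T.T@(m['eye']-s['tool_pos']),'\n',T.T@R)
go(.442,-.16,.25,1.57)
E
```

```text
cam in tool [ 0.08133504  0.00056308 -0.1408036 ] 
 [[-3.17959896e-05 -9.56343849e-01 -2.92243806e-01]
 [ 9.99999997e-01 -1.08690139e-05 -7.32315772e-05]
 [ 6.68581664e-05 -2.92243808e-01  9.56343846e-01]]
at [ 0.1708 -0.5747  0.2428] psi 0.2888 t 0.15 -> inc [ 378.1 -320.3   -6.7] -1.2812 open 0.0929 F [0.3 0.3 0.1]
```

>>> arm_command(
  increments="0 39 -31 0 0;0 78 -62 10 0;0 117 -94 30 0;0 156 -125 40 0;0 195 -156 40 0",
)

```text
t: 0.65
tool_pos: [0.3102, -0.372, 0.2015]
orientation: [-3.106, -0.451, 0.002]
force: [1.9, 0.4, -0.3]
opening: 0.0931
gripper_force: 0.0
```

>>> arm_command(
  increments="0 39 -31 0 0;0 78 -62 10 0;0 117 -94 20 0;0 156 -125 30 0;0 195 -156 30 0",
)

```text
t: 1.15
tool_pos: [0.451, -0.1696, 0.1723]
orientation: [-3.108, -0.452, 0.003]
force: [0.4, -0.9, -0.3]
opening: 0.093
gripper_force: 0.0
```

>>> arm_command(
  increments="0 30 -25 0 -0.14;0 60 -49 0 -0.28;0 60 -49 0 -0.42;0 60 -49 0 -0.56;0 60 -49 0 -0.7",
)

```text
t: 1.65
tool_pos: [0.4946, -0.1071, 0.1734]
orientation: [-2.76, -1.5, 0.001]
force: [-0.2, -0.2, 0.5]
opening: 0.0929
gripper_force: 0.0
```

>>> arm_command(
  increments="0 0 0 0 -0.14;0 0 0 0 -0.28;0 0 0 0 -0.42;0 0 0 0 -0.58;0 0 0 0 -0.58",
)

```text
t: 2.15
tool_pos: [0.4945, -0.1077, 0.1735]
orientation: [-2.22, -2.222, 0.0]
force: [-0.0, -0.1, 0.2]
opening: 0.0929
gripper_force: 0.0
```

```bash
python3 - <<'E'
from h import *
go(.5,-.10,.17,1.57)
im,m=snap('wrist','w1.png')
for n,p in dict(scr=(.442,-.11,.07),hold=(.6165,-.095,.014),h1=(.5936,-.159,.0139)).items(): print(n,proj(m,p))
E
```

```text
at [ 0.4945 -0.1077  0.1735] psi 1.5716 t 2.15 -> inc [7.7 5.6 3.5] 0.0016 open 0.0929 F [-0.  -0.1  0.2]
scr (np.float64(254.14012081375105), np.float64(211.81460300327802))
hold (np.float64(435.30055980046444), np.float64(180.3791202248185))
h1 (np.float64(407.1464625912437), np.float64(238.22763112522938))
```

View pics/w1.png

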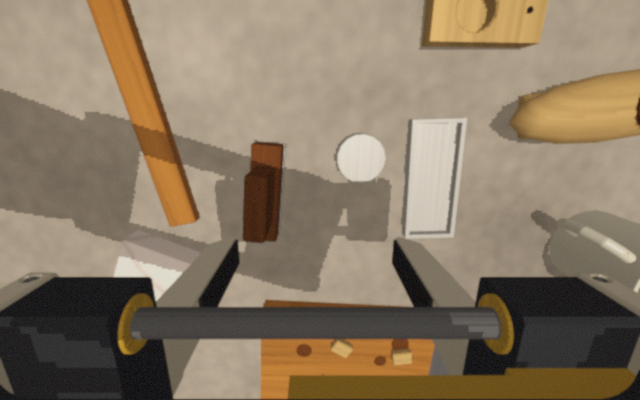

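```bash
python3 - <<'E'
from h import *
np.set_printoptions(precision=4,suppress=True)
m=load('w1.png')
for n,u,v,z in[('foot+y-x',254,142,.026),('foot+y+x',284,144,.026),('foot-y+x',277,241,.026),('grip-y-x',244,241,.075),('grip-y+x',268,241,.075),('grip+y',247,176,.075),('grip+yr',272,176,.075),('h++',467,119,.014),('h-+',408,119,.014),('h+-',455,236,.014),('h--',402,236,.014)]: print(n,atz(m,u,v,z))
im=cv2.imread('pics/w1.png'); cv2.imwrite('pics/w1c.png',cv2.resize(im[125:255,225:480],None,fx=3.1,fy=3.1,interpolation=2))
E
```

```text
foot+y-x [ 0.4365 -0.0555  0.026 ]
foot+y+x [ 0.4647 -0.0573  0.026 ]
foot-y+x [ 0.4545 -0.157   0.026 ]
grip-y-x [ 0.4328 -0.1349  0.075 ]
grip-y+x [ 0.4535 -0.1349  0.075 ]
grip+y [ 0.4391 -0.0777  0.075 ]
grip+yr [ 0.4593 -0.0777  0.075 ]
h++ [ 0.6399 -0.0347  0.014 ]
h-+ [ 0.5832 -0.0347  0.014 ]
h+- [ 0.6449 -0.1563  0.014 ]
h-- [ 0.5878 -0.1564  0.014 ]
```

View pics/w1c.png

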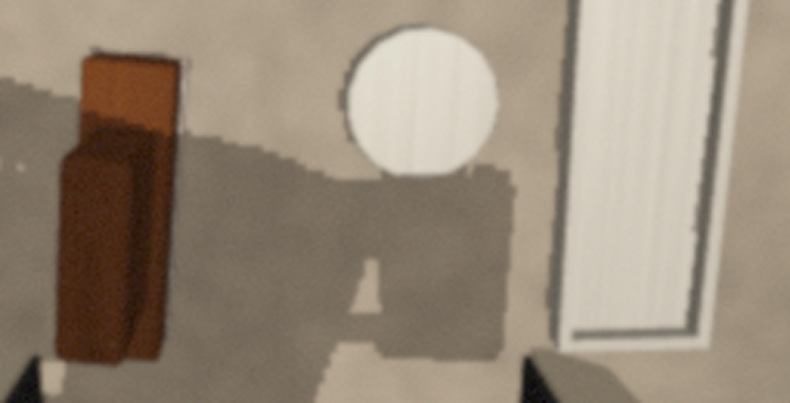

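>>> arm_command(
  increments="0 2 -25 0 0.046;0 2 -50 10 0.092;0 2 -50.5 50 0.092;0 2 -50.5 90 0.092;0 2 -50.5 116 0.092",
)

```text
t: 2.7
tool_pos: [0.4427, -0.1052, 0.0553]
orientation: [-2.327, -2.108, 0.001]
force: [-0.6, 0.3, 0.1]
opening: 0.0928
gripper_force: 0.0
```

```bash
python3 - <<'E'
from h import *
go(.444,-.106,.057,1.479)
E
```

```text
at [ 0.4427 -0.1052  0.0553] psi 1.4717 t 2.7 -> inc [-0.6  1.4 -1.7] -0.0073 open 0.0928 F [-0.6  0.3  0.1]
```

>>> arm_command(
  increments="0 0 1 -1 0;0.4 0 1 -1 0;1 0 1 -1 0;1 0 1 -1 0;1 0 1 -1 0",
  grip_force=40,
)

```text
t: 3.2
tool_pos: [0.4462, -0.1061, 0.0602]
orientation: [2.322, 2.113, 0.002]
force: [-0.1, 0.3, 0.2]
opening: 0.0661
gripper_force: 0.0
```

>>> arm_command(
  increments="1 0 0 0 0;1 0 0 -3 0;1 0 0 -20 0;1 0 0 -50 0;1 0 0 -80 0",
)

```text
t: 3.7
tool_pos: [0.4445, -0.1055, 0.1394]
orientation: [-2.322, -2.114, 0.001]
force: [1.6, 0.5, -0.1]
opening: 0.0259
gripper_force: 0.0
```

```bash
python3 - <<'E'
from h import *
go(.415,-.305,.14,1.571-.057)
E
```

```text
at [ 0.4445 -0.1055  0.1394] psi 1.4767 t 3.7 -> inc [-201.4  -10.7   -0.6] -0.0373 open 0.0259 F [ 1.6  0.5 -0.1]
```

Lifted before the fingers had closed; going back down and closing longer.

>>> arm_command(
  increments="0.4 0 0 0 0;0.4 0 0 0 0;0.4 0 0 0 0;0.4 0 0 0 0;0.4 0 0 0 0",
)

```text
t: 4.2
tool_pos: [0.4444, -0.1055, 0.1376]
orientation: [-2.322, -2.113, 0.002]
force: [0.4, 0.6, 0.4]
opening: 0.0552
gripper_force: 0.0
```

>>> arm_command(
  increments="0.4 0 0 30 0;0.4 0 0 60 0;0.4 0 0 82 0;0.4 0 0 82 0;0.6 0 0 82 0",
)

```text
t: 4.7
tool_pos: [0.4447, -0.1056, 0.0566]
orientation: [-2.322, -2.114, 0.001]
force: [-0.6, 0.4, 0.6]
opening: 0.0514
gripper_force: 0.0
```

>>> arm_command(
  increments="1 0 0 0 0;1 0 0 0 0;1 0 0 0 0;1 0 0 0 0;1 0 0 0 0",
)

```text
t: 5.2
tool_pos: [0.4455, -0.1059, 0.0574]
orientation: [2.323, 2.114, 0.0]
force: [-1.6, 0.2, 5.5]
opening: 0.0197
gripper_force: 40.0
```

>>> arm_command(
  increments="1 0 0 0 0;1 0 0 0 0;1 0 0 0 0;1 0 0 0 0;1 0 0 -2 0",
)

```text
t: 5.7
tool_pos: [0.445, -0.1057, 0.0586]
orientation: [-2.323, -2.114, 0.0]
force: [0.6, 0.3, -2.5]
opening: 0.0196
gripper_force: 40.0
```

>>> arm_command(
  increments="1 0 0 -40 0;1 0 0 -80 0;1 -20 5 -105 0;1 -60 15 -105 -0.04;1 -100 25 -105 -0.04",
)

```text
t: 6.2
tool_pos: [0.4616, -0.2087, 0.1651]
orientation: [2.275, 2.162, 0.002]
force: [0.7, 0.3, -2.5]
opening: 0.0198
gripper_force: 40.0
```

```bash
python3 - <<'E'
from h import *
go(.461,-.309,.13,1.518)
E
```

```text
at [ 0.4616 -0.2087  0.1651] psi 1.5199 t 6.2 -> inc [-100.1    4.4   35.3] 0.0019 open 0.0198 F [ 0.7  0.3 -2.5]
```

>>> arm_command(
  increments="1 -40 2 0 0;1 -75 4 0 0;1 -100 4.4 10 0;1 -100 4.4 20 0;1 -100 4.4 20 0",
)

```text
t: 6.7
tool_pos: [0.4582, -0.3069, 0.1412]
orientation: [-2.279, -2.156, 0.0]
force: [-0.0, 0.5, -3.0]
opening: 0.0197
gripper_force: 40.0
```

```bash
python3 - <<'E'
from h import *
go(.461,-.309,.092,1.518)
s,_=snap('side','s2.png'); c,_=snap('scene','c2.png')
a=cv2.resize(s[240:370,280:450],None,fx=4,fy=4,interpolation=2)[:, :]
b=cv2.resize(c[130:250,100:220],None,fx=4,fy=4,interpolation=2)
H=500; out=np.hstack([cv2.resize(s[245:365,290:390],(400,480),interpolation=2),cv2.resize(c[140:260,110:210],(400,480),interpolation=2)])
cv2.imwrite('pics/v2.png',out)
E
```

```text
at [ 0.4582 -0.3069  0.1412] psi 1.5154 t 6.7 -> inc [-2.1  3.1 49.2] -0.0026 open 0.0197 F [-0.   0.5 -3. ]
```

View pics/v2.png

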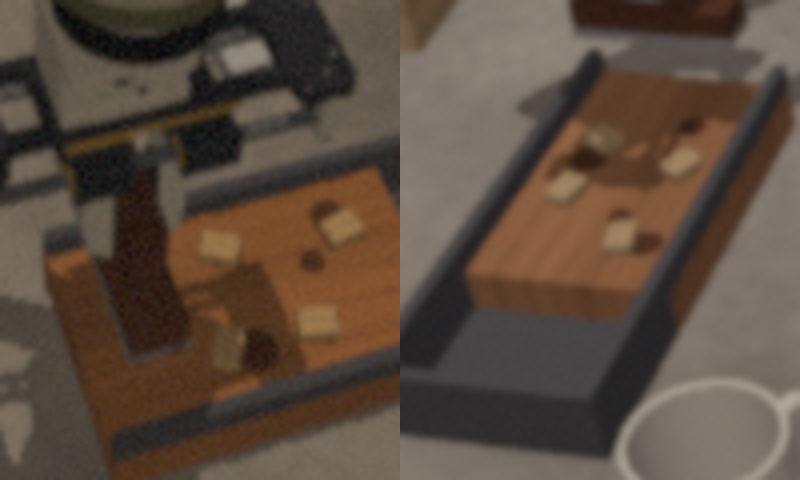

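```bash
python3 - <<'E'
from h import *
np.set_printoptions(precision=4,suppress=True)
m=load('c2.png')
f=lambda x,y,z: atz(m,110+(x+.5)/4-.5,140+(y+.5)/4-.5,z)
for n,x,y,z in[('scr+y',738,37,.084),('scr-y?',572,29,.084),('top-x L',607,72,.03),('top tray L',468,272,.03),('top tray R',633,320,.03),('strip L out end',590,55,.046),('strip R out end',788,72,.046),('tray L out',402-10,370,.045),('tray R out',600,405,.045)]: print(n,f(x,y,z))
E
```

```text
scr+y [ 0.4399 -0.0193  0.084 ]
scr-y? [ 0.4407 -0.1207  0.084 ]
top-x L [ 0.4084 -0.1104  0.03  ]
top tray L [ 0.606  -0.1501  0.03  ]
top tray R [ 0.6364 -0.05    0.03  ]
strip L out end [ 0.4134 -0.1188  0.046 ]
strip R out end [0.4201 0.0072 0.046 ]
tray L out [ 0.7028 -0.1639  0.045 ]
tray R out [ 0.7176 -0.0504  0.045 ]
```

```bash
python3 - <<'E'
from h import *
np.set_printoptions(precision=4,suppress=True)
m=load('c2.png')
f=lambda x,y,z: atz(m,110+(x-400+.5)/4-.5,140+(y+.5)/4-.5,z)
for n,x,y,z in[('scr+y',738,37,.084),('scr-y?',572,29,.084),('top-x L',607,72,.03),('top tray L',468,272,.03),('top tray R',633,320,.03),('strip L out end',590,55,.046),('strip R out end',788,72,.046),('tray L out',402-10,370,.045),('tray R out',600,405,.045)]: print(n,f(x,y,z))
E
```

```text
scr+y [ 0.462  -0.2599  0.084 ]
scr-y? [ 0.4629 -0.3637  0.084 ]
top-x L [ 0.432  -0.3647  0.03  ]
top tray L [ 0.6277 -0.3757  0.03  ]
top tray R [ 0.6577 -0.2688  0.03  ]
strip L out end [ 0.4366 -0.3706  0.046 ]
strip R out end [ 0.443  -0.2405  0.046 ]
tray L out [ 0.7234 -0.3735  0.045 ]
tray R out [ 0.7378 -0.2552  0.045 ]
```

>>> arm_command(
  increments="1 1 1 20 0;1 1 1 40 0;1 1 1 45 0;1 1 1 47 0;1 1 1 47 0",
)

```text
t: 7.3
tool_pos: [0.4612, -0.3066, 0.0976]
orientation: [2.279, 2.161, 0.0]
force: [-0.1, 0.1, -1.7]
opening: 0.0196
gripper_force: 40.0
```

>>> arm_command(
  increments="1 0 0 1 0;1 0 0 2 0;1 0 0 3 0;1 0 0 3 0;1 0 0 3 0",
)

```text
t: 7.8
tool_pos: [0.4607, -0.3068, 0.0938]
orientation: [-2.281, -2.161, 0.0]
force: [0.2, -0.1, -2.3]
opening: 0.0198
gripper_force: 40.0
```

>>> arm_command(
  increments="1 0 0 1 0;1 0 0 2 0;1 0 0 2 0",
)

```text
t: 8.1
tool_pos: [0.4606, -0.3067, 0.0915]
orientation: [-2.28, -2.16, 0.0]
force: [0.7, 0.0, -1.9]
opening: 0.02
gripper_force: 40.0
```

>>> arm_command(
  increments="1 0 0 1 0;1 0 0 2 0;1 0 0 2 0",
)

```text
t: 8.4
tool_pos: [0.4606, -0.3067, 0.0895]
orientation: [-2.28, -2.16, 0.0]
force: [-0.1, 1.1, -2.1]
opening: 0.0198
gripper_force: 40.0
```

>>> arm_command(
  increments="1 0 0 1 0;1 0 0 1 0;1 0 0 1 0",
)

```text
t: 8.7
tool_pos: [0.4607, -0.3068, 0.0888]
orientation: [-2.281, -2.161, 0.0]
force: [-0.1, 0.0, -2.7]
opening: 0.0198
gripper_force: 40.0
```

>>> arm_command(
  increments="1 0 0 1 0;1 0 0 1 0;1 0 0 1 0",
)

```text
t: 9.0
tool_pos: [0.4607, -0.3068, 0.0877]
orientation: [-2.281, -2.161, 0.0]
force: [0.3, 0.1, -2.4]
opening: 0.0199
gripper_force: 40.0
```

>>> arm_command(
  increments="1 0 0 0.7 0;1 0 0 0.7 0;1 0 0 0.7 0",
)

```text
t: 9.3
tool_pos: [0.4609, -0.3069, 0.0875]
orientation: [2.28, 2.16, 0.0]
force: [-1.8, 1.7, 2.4]
opening: 0.0194
gripper_force: 40.0
```

>>> arm_command(
  increments="1 0 0 0.7 0;1 0 0 0.7 0;1 0 0 0.7 0",
)

```text
t: 9.6
tool_pos: [0.4609, -0.3069, 0.0875]
orientation: [2.28, 2.161, -0.0]
force: [-3.3, 4.6, 9.9]
opening: 0.0197
gripper_force: 40.0
```

>>> arm_command(
  increments="1 0 8 -0.8 0;1 0 16 -0.8 0;1 0 24 -0.8 0;1 0 32 -0.8 0;1 0 40 -0.8 0",
)

```text
t: 10.1
tool_pos: [0.5009, -0.3093, 0.0875]
orientation: [-2.28, -2.16, 0.002]
force: [-6.1, 0.5, 6.7]
opening: 0.0198
gripper_force: 40.0
```

>>> arm_command(
  increments="1 0 8 0 0;1 0 16 0 0;1 0 24 0 0;1 0 32 0 0;1 0 40 0 0",
)

```text
t: 10.6
tool_pos: [0.5408, -0.3115, 0.0875]
orientation: [-2.28, -2.16, 0.002]
force: [-6.9, -0.0, 7.6]
opening: 0.0196
gripper_force: 40.0
```

```bash
python3 - <<'E'
from h import *
go(.536+.11*.9984,-.3128-.11*.057,.0875,1.514)
E
```

```text
at [ 0.5408 -0.3115  0.0875] psi 1.5169 t 10.6 -> inc [-1.900e+00  1.053e+02 -1.000e-01] 0.0029 open 0.0196 F [-6.9 -0.   7.6]
```

>>> arm_command(
  increments="1 -0.4 8 -0.3 0;1 -0.6 16 -0.3 0;1 -0.8 24 -0.3 0;1 -0.8 32 -0.3 0;1 -0.8 40 -0.3 0",
)

```text
t: 11.1
tool_pos: [0.5809, -0.3142, 0.0875]
orientation: [-2.28, -2.16, 0.001]
force: [-5.7, 0.7, 5.4]
opening: 0.0199
gripper_force: 40.0
```

>>> arm_command(
  increments="1 0 8 0 0;1 0 16 0 0;1 0 24 0 0;1 0 32 0 0;1 0 40 0 0",
)

```text
t: 11.6
tool_pos: [0.6209, -0.3163, 0.0875]
orientation: [-2.28, -2.16, 0.001]
force: [-5.3, 1.3, 5.7]
opening: 0.0197
gripper_force: 40.0
```

>>> arm_command(
  increments="1 0 8 -0.5 0;1 0 16 -0.5 0;1 0 24 -0.5 0;1 0 25 -0.5 0;1 0 25 -0.5 0",
)

```text
t: 12.1
tool_pos: [0.6456, -0.3173, 0.0874]
orientation: [-2.28, -2.161, -0.0]
force: [-0.6, 0.2, -1.5]
opening: 0.02
gripper_force: 40.0
```

```bash
python3 - <<'E'
from h import *
go(.536+.11*.9984,-.3128-.11*.057,.0875,1.514)
s,_=snap('side','s3.png'); c,_=snap('scene','c3.png')
out=np.hstack([cv2.resize(s[250:370,340:460],(400,400),interpolation=2),cv2.resize(c[145:265,90:210],(400,400),interpolation=2)])
cv2.imwrite('pics/v3.png',out)
E
```

```text
at [ 0.6456 -0.3173  0.0874] psi 1.5172 t 12.1 -> inc [-1.7  0.3 -0.1] 0.0032 open 0.02 F [-0.6  0.2 -1.5]
```

View pics/v3.png

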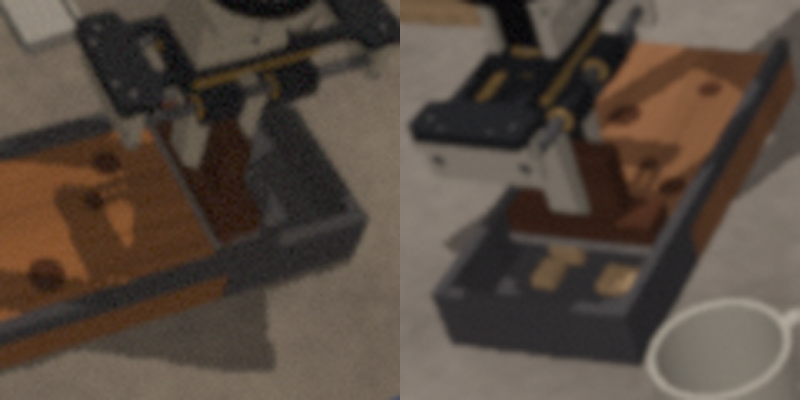

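>>> arm_command(
  increments="1 0 0 -40 0;1 0 0 -80 0;1 0 -20 -90 0;1 40 -42 -90 0;1 80 -42 -90 0",
)

```text
t: 12.7
tool_pos: [0.6053, -0.2358, 0.1782]
orientation: [-2.284, -2.156, 0.001]
force: [0.4, 1.0, -3.3]
opening: 0.0198
gripper_force: 40.0
```

>>> arm_command(
  increments="1 40 0 0 0;1 80 0 0 0;1 120 0 0 -0.04;1 140 0 10 -0.087;1 140 0 20 -0.087",
)

```text
t: 13.2
tool_pos: [0.6156, -0.0926, 0.1583]
orientation: [2.179, 2.263, 0.002]
force: [-0.2, 0.0, -2.6]
opening: 0.0196
gripper_force: 40.0
```

```bash
python3 - <<'E'
from h import *
go(.6155,-.0945,.09,1.604)
for i in 0,1:
  c,_=snap('scene','c4.png')
  c,_=snap('wrist','w4.png')
c=cv2.imread('pics/c4.png');w=cv2.imread('pics/w4.png')
cv2.imwrite('pics/v4.png',np.vstack([np.hstack([cv2.resize(c[150:270,100:220],(320,320),interpolation=2),cv2.resize(c[150:255,205:310],(320,320),interpolation=2)]),w[100:350]]))
E
```

```text
at [ 0.6156 -0.0926  0.1583] psi 1.6084 t 13.2 -> inc [-1.9 -0.2 68.3] 0.0044 open 0.0196 F [-0.2  0.  -2.6]
```

View pics/v4.png

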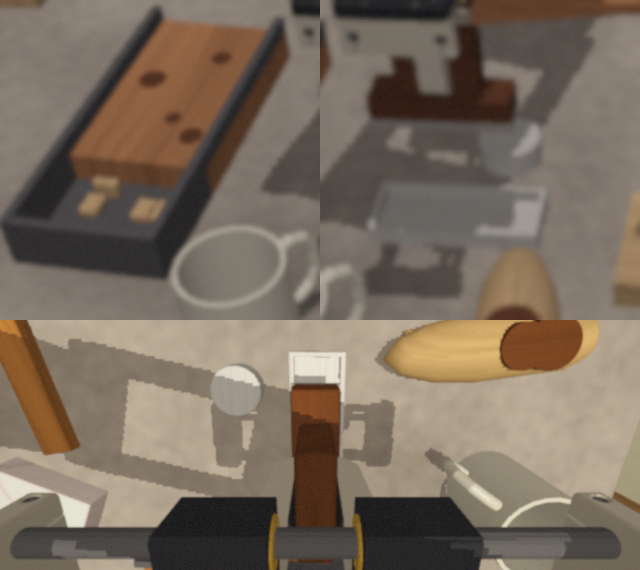

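```bash
python3 - <<'E'
from h import *
np.set_printoptions(precision=4,suppress=True)
m=load('w4.png')
for u,v,z in[(291,168,.127),(340,168,.127),(290,132,.014),(346,132,.014)]: print(atz(m,u,v,z))
E
```

```text
[ 0.5988 -0.0474  0.127 ]
[ 0.6269 -0.0464  0.127 ]
[ 0.5888 -0.0351  0.014 ]
[ 0.6402 -0.0335  0.014 ]
```

>>> arm_command(
  increments="1 0.5 1.5 40 0;1 0.5 1.5 75 0;1 0.5 1.5 85 0;1 0.5 1.5 90 0;1 0.5 1.5 90 0",
)

```text
t: 13.9
tool_pos: [0.6173, -0.0959, 0.0689]
orientation: [2.185, 2.256, 0.001]
force: [-0.0, 0.0, -1.5]
opening: 0.0198
gripper_force: 40.0
```

>>> arm_command(
  increments="1 0 0 2 0;1 0 0 3 0;1 0 0 4 0;1 0 0 4 0;1 0 0 4 0",
)

```text
t: 14.4
tool_pos: [0.617, -0.095, 0.0643]
orientation: [2.184, 2.258, 0.0]
force: [-0.8, 0.4, -3.0]
opening: 0.0196
gripper_force: 40.0
```

>>> arm_command(
  increments="1 0 0 1 0;1 0 0 2 0;1 0 0 2 0",
)

```text
t: 14.7
tool_pos: [0.6166, -0.095, 0.0617]
orientation: [-2.184, -2.258, 0.0]
force: [-0.1, -0.4, -2.0]
opening: 0.0196
gripper_force: 40.0
```

>>> arm_command(
  increments="1 2 0 0 0;1 2 0 0.7 0;1 2 0 0.7 0;1 2 0 0.7 0",
)

```text
t: 15.1
tool_pos: [0.617, -0.0929, 0.0615]
orientation: [2.184, 2.258, 0.001]
force: [-0.1, 1.9, 0.4]
opening: 0.0197
gripper_force: 40.0
```

>>> arm_command(
  increments="1 0 0 0.6 0;1 0 0 0.6 0;1 0 0 0.6 0",
)

```text
t: 15.4
tool_pos: [0.617, -0.0929, 0.0615]
orientation: [2.184, 2.258, 0.001]
force: [-2.7, 2.2, 4.7]
opening: 0.0201
gripper_force: 40.0
```

>>> arm_command(
  increments="0.6 0 0 0 0;0.5 0 0 0 0;0.5 0 0 0 0;0.5 0 0 0 0;0.5 0 0 0 0",
)

```text
t: 15.9
tool_pos: [0.6167, -0.0932, 0.0606]
orientation: [-2.185, -2.258, 0.0]
force: [-0.3, 0.5, 0.1]
opening: 0.0461
gripper_force: 0.0
```

>>> arm_command(
  increments="0.5 0 0 0 0;0.5 0 0 -20 0;0.5 0 0 -60 0;0.5 0 0 -100 0;0.5 0 0 -110 0",
)

```text
t: 16.4
tool_pos: [0.6196, -0.0938, 0.1768]
orientation: [2.179, 2.253, 0.007]
force: [0.3, 0.1, 0.1]
opening: 0.0465
gripper_force: 0.0
```

```bash
python3 - <<'E'
from h import *
snap('wrist','w5.png'); snap('scene','c5.png')
go(.52,.17,.17,1.571)
E
```

```text
at [ 0.6185 -0.0935  0.1737] psi 1.6038 t 16.5 -> inc [266.6 -89.8   2.9] 0.0328 open 0.0466 F [ 0.4 -0.5 -0.3]
```

>>> arm_command(
  increments="0.5 40 -15 0 0;0.5 85 -30 0 0.033;0.5 130 -50 0 0.033;0.5 175 -65 2 0.033;0.5 196 -72 4 0.033",
)

```text
t: 17.0
tool_pos: [0.5354, 0.1035, 0.1641]
orientation: [-2.217, -2.221, 0.004]
force: [-0.5, -0.5, 0.1]
opening: 0.0462
gripper_force: 0.0
```

>>> arm_command(
  increments="0.5 0 0 0 0;0.5 0 0 0 0",
)

```text
t: 17.2
tool_pos: [0.5375, 0.1004, 0.165]
orientation: [-2.219, -2.222, 0.003]
force: [-0.2, -0.6, 0.1]
opening: 0.0466
gripper_force: 0.0
```

```bash
python3 - <<'E'
from h import *
go(.54,.20,.17,1.571)
snap('wrist','w6.png')
E
```

```text
at [0.5375 0.1004 0.165 ] psi 1.5722 t 17.2 -> inc [99.6  2.7 -5. ] 0.0012 open 0.0466 F [-0.2 -0.6  0.1]
```

>>> arm_command(
  increments="0.5 40 0 0 0;0.5 80 0 0 0;0.5 95 0 0 0;0.5 95 0 0 0;0.5 95 0 0 0",
)

```text
t: 17.75
tool_pos: [0.5386, 0.1941, 0.1662]
orientation: [2.222, 2.221, -0.002]
force: [-0.3, -0.3, -0.5]
opening: 0.0466
gripper_force: 0.0
```

```bash
python3 - <<'E'
from h import *
go(.54,.20,.17,1.571)
snap('wrist','w7.png')
a=cv2.imread('pics/w6.png');b=cv2.imread('pics/w7.png')
cv2.imwrite('pics/v67.png',np.vstack([a[0:290,100:600],b[0:290,100:600]]))
E
```

```text
at [0.5386 0.1941 0.1662] psi 1.5705 t 17.75 -> inc [ 5.9  1.4 -3.8] -0.0005 open 0.0466 F [-0.3 -0.3 -0.5]
```

View pics/v67.png

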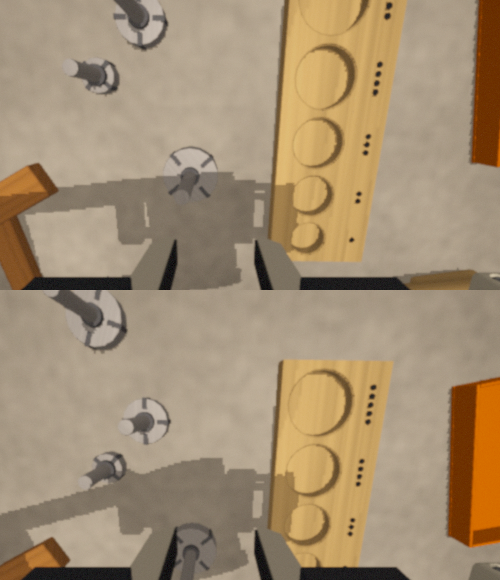

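```bash
cat >> h.py <<'E'
def rect(im,m,x0,x1,y0,y1,z,s=2000.):
    "top-down view of plane z: col=(x-x0)*s,row=(y1-y)*s"
    W,H=int((x1-x0)*s),int((y1-y0)*s)
    P=[(x0,y1),(x1,y1),(x1,y0),(x0,y0)]
    src=np.float32([proj(m,(a,b,z)) for a,b in P]); dst=np.float32([(0,0),(W,0),(W,H),(0,H)])
    return cv2.warpPerspective(im,cv2.getPerspectiveTransform(src,dst),(W,H),flags=cv2.INTER_LINEAR,borderMode=cv2.BORDER_REPLICATE)
def circ(im,m,cx,cy,z,r,win=.045,tol=.0015,s=2000.,n=2,p2=12):
    g=cv2.GaussianBlur(cv2.cvtColor(rect(im,m,cx-win,cx+win,cy-win,cy+win,z,s),cv2.COLOR_BGR2GRAY),(5,5),0)
    c=cv2.HoughCircles(g,cv2.HOUGH_GRADIENT_ALT if 0 else cv2.HOUGH_GRADIENT,1,4,param1=60,param2=p2,minRadius=int((r-tol)*s),maxRadius=int((r+tol)*s)+1)
    if c is None: return []
    return [(round(cx-win+a/s,4),round(cy+win-b/s,4),round(q/s,4)) for a,b,q in c[0][:n]]
E
python3 - <<'E'
from h import *
np.set_printoptions(precision=4,suppress=True)
I={n:(cv2.imread(f'pics/{n}.png'),load(n+'.png')) for n in('w6','w7')}
for n,L in dict(w6=[(1,406,236),(2,412,196),(3,418,143),(4,425,77)],w7=[(3,404,233),(4,411,180),(5,420,113)]).items():
    im,m=I[n]
    for k,u,v in L:
        p=atz(m,u,v,.022); print(n,'pocket',k,p,circ(im,m,p[0],p[1],.022,.014+.003*k,win=.04))
for n,L in dict(w6=[(1,103,77),(3,140,20),(5,191,175)],w7=[(1,108,177),(3,149,131),(4,97,29)]).items():
    im,m=I[n]
    for k,u,v in L:
        p=atz(m,u+100,v,.018); print(n,'head',k,p,circ(im,m,p[0],p[1],.018,.012+.003*k,win=.04))
a=I['w6'][1];b=I['w7'][1]
print('bit1 top',tri((a,170,66.5),(b,187,193)),'bit3',tri((a,236,10),(b,227,136)))
E
```

```text
w6 pocket 1 [0.6294 0.0588 0.022 ] [(np.float64(0.6297), np.float64(0.0576), np.float32(0.0175)), (np.float64(0.6317), np.float64(0.0571), np.float32(0.0175))]
w6 pocket 2 [0.6315 0.1011 0.022 ] [(np.float64(0.6308), np.float64(0.1024), np.float32(0.0205)), (np.float64(0.6288), np.float64(0.1014), np.float32(0.0217))]
w6 pocket 3 [0.6322 0.1522 0.022 ] [(np.float64(0.6305), np.float64(0.1525), np.float32(0.0234)), (np.float64(0.6325), np.float64(0.151), np.float32(0.0219))]
w6 pocket 4 [0.6326 0.209  0.022 ] [(np.float64(0.6313), np.float64(0.2083), np.float32(0.0266)), (np.float64(0.6333), np.float64(0.2088), np.float32(0.025))]
w7 pocket 3 [0.6289 0.1551 0.022 ] [(np.float64(0.6297), np.float64(0.1533), np.float32(0.0247)), (np.float64(0.6277), np.float64(0.1583), np.float32(0.0218))]
w7 pocket 4 [0.6309 0.2103 0.022 ] [(np.float64(0.6322), np.float64(0.2101), np.float32(0.026)), (np.float64(0.6302), np.float64(0.2096), np.float32(0.0277))]
w7 pocket 5 [0.6333 0.2724 0.022 ] [(np.float64(0.6326), np.float64(0.2727), np.float32(0.0296)), (np.float64(0.6351), np.float64(0.2732), np.f
[... 256 characters left out ...]
0.0216))]
w6 head 5 [0.5134 0.1209 0.018 ] [(np.float64(0.5131), np.float64(0.1202), np.float32(0.0287)), (np.float64(0.5136), np.float64(0.1222), np.float32(0.027))]
w7 head 1 [0.4335 0.2124 0.018 ] [(np.float64(0.4358), np.float64(0.2142), np.float32(0.0156)), (np.float64(0.4358), np.float64(0.2122), np.float32(0.0162))]
w7 head 3 [0.4765 0.2563 0.018 ] [(np.float64(0.4732), np.float64(0.2571), np.float32(0.0198)), (np.float64(0.4737), np.float64(0.2551), np.float32(0.0227))]
w7 head 4 [0.4376 0.3412 0.018 ] [(np.float64(0.4338), np.float64(0.3439), np.float32(0.0235)), (np.float64(0.4323), np.float64(0.3424), np.float32(0.0251))]
bit1 top [0.4341 0.2109 0.072 ] bit3 [0.4716 0.2536 0.0507]
```

>>> arm_command(
  increments="0.5 8 -50 0 0;0.5 16.5 -100 0 0;0.5 16.5 -103.5 10 0;0.5 16.5 -103.5 50 0;0.5 16.5 -103.5 90 0",
)

```text
t: 18.3
tool_pos: [0.4367, 0.2112, 0.0773]
orientation: [2.221, 2.219, 0.007]
force: [0.1, 0.5, -0.7]
opening: 0.0466
gripper_force: 0.0
```

```bash
python3 - <<'E'
from h import *
go(.435,.2105,.061,1.5708)
a,b=ms(),mt(); print('glue base',tri((a,490,235),(b,280,149)),'cap',tri((a,501,180),(b,278,113)))
E
```

```text
at [0.4367 0.2112 0.0773] psi 1.5698 t 18.3 -> inc [-0.8 -1.7 16.3] -0.001 open 0.0466 F [ 0.1  0.5 -0.7]
glue base [ 0.59349745  0.43580217 -0.01398036] cap [0.59167671 0.42799271 0.13778826]
```

>>> arm_command(
  increments="0.5 -0.5 -1 8 0;0.5 -0.5 -1 16 0;0.5 -0.5 -1 16 0;1 -0.5 -1 16 0;1 -0.5 -1 16 0",
  grip_force=25,
)

```text
t: 18.8
tool_pos: [0.4353, 0.2118, 0.0625]
orientation: [2.221, 2.22, 0.004]
force: [0.6, -0.8, -0.0]
opening: 0.0347
gripper_force: 0.0
```

>>> arm_command(
  increments="1 0 0 0 0;1 0 0 0 0;1 0 0 0 0;1 0 0 0 0;1 0 0 0 0",
)

```text
t: 19.3
tool_pos: [0.4339, 0.2115, 0.0609]
orientation: [2.221, 2.221, 0.0]
force: [-0.9, -0.9, 1.4]
opening: 0.0116
gripper_force: 25.0
```

>>> arm_command(
  increments="1 0 0 -10 0;1 0 0 -50 0;1 0 0 -90 0;1 0 0 -110 0;1 0 0 -110 0",
)

```text
t: 19.8
tool_pos: [0.4362, 0.2123, 0.1754]
orientation: [2.219, 2.219, 0.011]
force: [0.6, -0.9, -0.8]
opening: 0.0118
gripper_force: 25.0
```

```bash
python3 - <<'E'
from h import *
go(.6297,.0579,.13,1.5708)
E
```

```text
at [0.4362 0.2123 0.1754] psi 1.5709 t 19.8 -> inc [-154.5  193.1   46.4] 0.0001 open 0.0118 F [ 0.6 -0.9 -0.8]
```

>>> arm_command(
  increments="1 -30 38 -5 0;1 -62 77 -5 0;1 -93 116 -5 0;1 -124 155 -5 0;1 -154 194 -5 0",
)

```text
t: 20.3
tool_pos: [0.6284, 0.0558, 0.174]
orientation: [-2.22, -2.22, 0.002]
force: [-0.1, 1.3, -1.0]
opening: 0.0114
gripper_force: 25.0
```

>>> arm_command(
  increments="1 0 0 20 0;1 0 0 50 0;1 0 0 70 0;1 0 0 70 0;1 0 0 70 0",
)

```text
t: 20.8
tool_pos: [0.627, 0.0574, 0.1047]
orientation: [-2.22, -2.22, 0.003]
force: [0.1, 0.3, 0.3]
opening: 0.0114
gripper_force: 25.0
```

```bash
python3 - <<'E'
from h import *
go(.6297,.0579,.09,1.5708)
im,m=snap('wrist','w8.png')
s=robot.read_state()['tool_pos']
print('pocket px',proj(m,(.6297,.0579,.022)),'held head top px',proj(m,(s[0],s[1],s[2]-.043)),'foot',proj(m,(s[0],s[1],s[2]-.061)),proj(m,(s[0],s[1]+.015,s[2]-.043)))
print('pocket2',circ(im,m,.6308,.102,.022,.02,win=.04),'pocket3',circ(im,m,.631,.153,.022,.023,win=.04),'4',circ(im,m,.632,.209,.022,.026,win=.04))
cv2.imwrite('pics/v8.png',np.hstack([cv2.resize(im[150:400,190:450],None,fx=2,fy=2,interpolation=2)]))
E
```

```text
at [0.627  0.0574 0.1047] psi 1.5708 t 20.8 -> inc [ 0.5  2.8 14.7] 0.0 open 0.0114 F [0.1 0.3 0.3]
pocket px (np.float64(319.07306511177813), np.float64(217.0245838425319)) held head top px (np.float64(317.01807053619984), np.float64(238.8490222614922)) foot (np.float64(316.95804952161967), np.float64(228.5680233340682)) (np.float64(317.05870773160876), np.float64(217.3414574668965))
pocket2 [(np.float32(0.6296), np.float32(0.1028), np.float32(0.0189)), (np.float32(0.6316), np.float32(0.1018), np.float32(0.0206))] pocket3 [(np.float32(0.6318), np.float32(0.1512), np.float32(0.0236)), (np.float32(0.6338), np.float32(0.1518), np.float32(0.023))] 4 [(np.float32(0.6332), np.float32(0.2078), np.float32(0.025)), (np.float32(0.6348), np.float32(0.2102), np.float32(0.0277))]
```

View pics/v8.png

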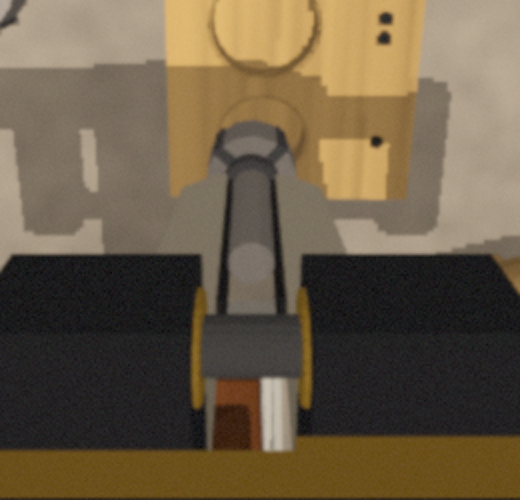

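```bash
python3 - <<'E'
from h import *
np.set_printoptions(precision=4,suppress=True)
m=load('w8.png'); s=np.array([.627,.0574,.1047])
print('top',proj(m,s+[0,0,.009]),atz(m,315,281,s[2]+.009))
for z in(-.043,-.061): print('head far edge y',atz(m,315.7,211,s[2]+z))
print('head sides',atz(m,295,219,s[2]-.045),atz(m,336.5,219,s[2]-.045))
print('pocket far',atz(m,321,198.5,.022),'sides',atz(m,300.5,214,.022),atz(m,341.5,214,.022))
print('p2 sides',atz(m,190+211/2,161,.022),atz(m,190+320/2,161,.022),'near',atz(m,321,150+73/2,.022))
print('rack edges near',atz(m,190+170/2,150+193/2,.022),atz(m,190+407/2,150+199/2,.022))
E
```

```text
top (np.float64(315.2776495052569), np.float64(280.4547476807463)) [0.6269 0.0571 0.1137]
head far edge y [0.6271 0.0763 0.0617]
head far edge y [0.6271 0.0702 0.0437]
head sides [0.6135 0.0701 0.0597] [0.6407 0.0701 0.0597]
pocket far [0.6311 0.0731 0.022 ] sides [0.6151 0.0604 0.022 ] [0.6473 0.0604 0.022 ]
p2 sides [0.612  0.1022 0.022 ] [0.6525 0.1022 0.022 ] near [0.6311 0.0826 0.022 ]
rack edges near [0.594  0.0324 0.022 ] [0.6904 0.0299 0.022 ]
```

>>> arm_command(
  increments="1 0.3 4 5 0;1 0.3 4 10 0;1 0.3 4 16 0;1 0.3 4 18 0;1 0.3 4 18 0",
)

```text
t: 21.35
tool_pos: [0.6313, 0.0577, 0.087]
orientation: [-2.221, -2.221, 0.001]
force: [0.2, -0.5, 0.0]
opening: 0.0114
gripper_force: 25.0
```

>>> arm_command(
  increments="1 0 0 1 0;1 0 0 3 0;1 0 0 4 0;1 0 0 5 0;1 0 0 5 0",
)

```text
t: 21.85
tool_pos: [0.6317, 0.0577, 0.0825]
orientation: [-2.221, -2.221, 0.0]
force: [-0.0, 0.3, -0.9]
opening: 0.0114
gripper_force: 25.0
```

>>> arm_command(
  increments="1 -0.3 -0.5 1 0;1 -0.3 -0.5 2 0;1 -0.3 -0.5 3 0;1 -0.3 -0.5 3 0",
)

```text
t: 22.25
tool_pos: [0.6312, 0.0574, 0.0794]
orientation: [-2.221, -2.221, 0.0]
force: [-0.1, 0.6, -0.9]
opening: 0.0115
gripper_force: 25.0
```

Below the mouth with no contact force: it is entering.

>>> arm_command(
  increments="1 0 0 2 0;1 0 0 4 0;1 0 0 6 0;1 0 0 8 0;1 0 0 8 0",
)

```text
t: 22.75
tool_pos: [0.631, 0.0574, 0.0712]
orientation: [-2.221, -2.221, 0.001]
force: [-0.2, 0.7, 0.2]
opening: 0.0114
gripper_force: 25.0
```

>>> arm_command(
  increments="1 0 0 1 0;1 0 0 2 0;1 0 0 3 0;1 0 0 4 0;1 0 0 4 0",
)

```text
t: 23.25
tool_pos: [0.6312, 0.0574, 0.0675]
orientation: [-2.221, -2.221, 0.0]
force: [-0.7, 0.4, -0.1]
opening: 0.0113
gripper_force: 25.0
```

>>> arm_command(
  increments="1 0 0 1 0;1 0 0 1 0;0.7 0 0 1 0;0.5 0 0 1 0;0.5 0 0 1 0",
)

```text
t: 23.75
tool_pos: [0.6314, 0.0574, 0.0667]
orientation: [2.221, 2.221, 0.0]
force: [0.6, -0.5, 0.2]
opening: 0.0312
gripper_force: 0.0
```

>>> arm_command(
  increments="0.5 0 0 0 0;0.5 0 0 0 0;0.5 0 0 -40 0;0.5 0 0 -80 0;0.5 0 0 -100 0",
)

```text
t: 24.25
tool_pos: [0.633, 0.0574, 0.171]
orientation: [2.219, 2.219, 0.006]
force: [0.4, -0.7, 0.3]
opening: 0.0467
gripper_force: 0.0
```

```bash
python3 - <<'E'
from h import *
go(.473,.257,.16,1.5708)
E
```

```text
at [0.633  0.0574 0.171 ] psi 1.5708 t 24.25 -> inc [ 199.6 -160.1   10.2] -0.0 open 0.0467 F [ 0.4 -0.7  0.3]
```

>>> arm_command(
  increments="0.5 30 -33 0 0;0.5 60 -66 0 0;0.5 90 -100 0 0;0.5 120 -133 0 0;0.5 143 -160 4 0",
)

```text
t: 24.75
tool_pos: [0.47, 0.2019, 0.1633]
orientation: [2.221, 2.222, 0.002]
force: [-0.1, 0.5, 0.2]
opening: 0.0463
gripper_force: 0.0
```

>>> arm_command(
  increments="0.5 0 0 0 0;0.5 0 0 0 0;0.5 0 0 0 0",
)

```text
t: 25.05
tool_pos: [0.4722, 0.2, 0.1631]
orientation: [2.221, 2.221, 0.001]
force: [-0.3, -1.0, -0.7]
opening: 0.0464
gripper_force: 0.0
```

```bash
python3 - <<'E'
from h import *
im,m=snap('wrist','w9.png')
go(.473,.257,.061+.012,1.5708)
for k,x,y in[(3,.473,.257),(4,.436,.343)]:
    print(k,circ(im,m,x,y,.018,.012+.003*k,win=.045,n=4), 'r+-',[circ(im,m,x,y,.018,.012+.003*j,win=.045,n=1,tol=.001) for j in (2,3,4,5)])
print('pred head3 px',proj(m,(.473,.257,.018)),'shank top',proj(m,(.473,.257,.082)),proj(m,(.436,.343,.088)))
cv2.imwrite('pics/v9.png',cv2.resize(im[0:230,170:400],None,fx=2.6,fy=2.6,interpolation=2))
E
```

```text
at [0.4723 0.1998 0.163 ] psi 1.5698 t 25.1 -> inc [57.2  0.6 90. ] -0.001 open 0.0463 F [0.3 0.3 1. ]
3 [(np.float32(0.4728), np.float32(0.2572), np.float32(0.0204)), (np.float32(0.4718), np.float32(0.2547), np.float32(0.0216))] r+- [[(np.float32(0.4748), np.float32(0.2588), np.float32(0.0192))], [(np.float32(0.4728), np.float32(0.2558), np.float32(0.0204))], [], []]
4 [(np.float32(0.4338), np.float32(0.3443), np.float32(0.023)), (np.float32(0.4332), np.float32(0.3418), np.float32(0.0251)), (np.float32(0.4358), np.float32(0.3412), np.float32(0.024)), (np.float32(0.4342), np.float32(0.3398), np.float32(0.023))] r+- [[], [(np.float32(0.4338), np.float32(0.3418), np.float32(0.0216))], [(np.float32(0.4338), np.float32(0.3438), np.float32(0.0236))], []]
pred head3 px (np.float64(316.0864558595927), np.float64(137.02260774220855)) shank top (np.float64(316.3281049306789), np.float64(144.49131575740938)) (np.float64(257.24180245566794), np.float64(6.227979521062309))
```

>>> arm_command(
  increments="0.5 30 0.5 0 0;0.5 56 0.5 0 0;0.5 56 0.5 0 0;0.5 56 0.5 40 0;0.5 56 0.5 80 0",
  grip_force=30,
)

```text
t: 25.6
tool_pos: [0.4741, 0.256, 0.0833]
orientation: [2.221, 2.219, 0.006]
force: [-0.1, 0.4, -1.1]
opening: 0.0463
gripper_force: 0.0
```

>>> arm_command(
  increments="0.5 0 0 8 0;0.5 0 0 15 0;1 0 0 15 0;1 0 0 15 0;1 0 0 15 0",
)

```text
t: 26.1
tool_pos: [0.4733, 0.2569, 0.0697]
orientation: [2.221, 2.22, 0.005]
force: [-0.5, 0.1, -0.0]
opening: 0.0272
gripper_force: 0.0
```

>>> arm_command(
  increments="1 0 0 0 0;1 0 0 0 0;1 0 0 0 0;1 0 0 0 0;1 0 0 0 0",
)

```text
t: 26.6
tool_pos: [0.4724, 0.2567, 0.0686]
orientation: [2.221, 2.221, 0.002]
force: [-1.2, 0.1, 6.6]
opening: 0.0115
gripper_force: 30.0
```

>>> arm_command(
  increments="1 0 0 -10 0;1 0 0 -50 0;1 0 0 -90 0;1 0 0 -120 0;1 0 0 -120 0",
)

```text
t: 27.1
tool_pos: [0.4744, 0.2576, 0.1937]
orientation: [2.219, 2.219, 0.013]
force: [0.9, 0.5, -0.6]
opening: 0.0113
gripper_force: 30.0
```

```bash
python3 - <<'E'
from h import *
go(.6325,.153,.115,1.5708)
E
```

```text
at [0.4744 0.2576 0.1937] psi 1.5709 t 27.1 -> inc [-104.9  157.4   79.6] 0.0001 open 0.0113 F [ 0.9  0.5 -0.6]
```

>>> arm_command(
  increments="1 -30 45 -3 0;1 -60 90 -3 0;1 -90 135 -3 0;1 -105 158 -3 0;1 -105 158 20 0",
)

```text
t: 27.6
tool_pos: [0.6347, 0.1478, 0.1696]
orientation: [2.223, 2.214, 0.006]
force: [-0.2, -0.9, -0.7]
opening: 0.0114
gripper_force: 30.0
```

>>> arm_command(
  increments="1 0 0 30 0;1 0 0 55 0;1 0 0 65 0;1 0 0 68 0;1 0 0 68 0",
)

```text
t: 28.1
tool_pos: [0.6298, 0.1515, 0.0998]
orientation: [-2.221, -2.221, 0.0]
force: [-0.1, 0.1, -1.6]
opening: 0.0113
gripper_force: 30.0
```

```bash
python3 - <<'E'
from h import *
go(.6325,.1527,.0905,1.5708)
im,m=snap('wrist','w10.png')
print('4',circ(im,m,.633,.209,.022,.026,win=.04),'5',circ(im,m,.634,.272,.022,.029,win=.04))
s=robot.read_state()['tool_pos']; print(proj(m,(.6325,.1527,.022)),proj(m,(.6325,.1527+.023,.022)),proj(m,s-[0,-.021,.0685]),proj(m,s-[0,0,.0685]))
cv2.imwrite('pics/v10.png',cv2.resize(im[100:300,220:420],None,fx=3,fy=3,interpolation=2))
E
```

```text
at [0.6298 0.1515 0.0998] psi 1.5709 t 28.1 -> inc [1.2 2.7 9.3] 0.0001 open 0.0113 F [-0.1  0.1 -1.6]
4 [(np.float32(0.6332), np.float32(0.2098), np.float32(0.0261)), (np.float32(0.6312), np.float32(0.2098), np.float32(0.0248))] 5 [(np.float32(0.6348), np.float32(0.2708), np.float32(0.0296)), (np.float32(0.6348), np.float32(0.2683), np.float32(0.028))]
(np.float64(318.92228604771896), np.float64(218.3316466154101)) (np.float64(319.0369546339862), np.float64(189.42562262461257)) (np.float64(316.2877595538051), np.float64(197.13455228302095)) (np.float64(316.2541379628302), np.float64(224.45303969077975))
```

>>> arm_command(
  increments="1 1 3 3 0;1 1 3 6 0;1 1 3 9 0;1 1 3 9 0",
)

```text
t: 28.55
tool_pos: [0.6325, 0.1524, 0.0902]
orientation: [-2.221, -2.221, 0.001]
force: [0.2, -0.6, -1.4]
opening: 0.0116
gripper_force: 30.0
```

>>> arm_command(
  increments="1 0 0 1 0;1 0 0 2 0;1 0 0 3 0;1 0 0 3 0",
)

```text
t: 28.95
tool_pos: [0.6327, 0.1524, 0.0875]
orientation: [-2.221, -2.221, 0.0]
force: [0.3, 0.9, -2.2]
opening: 0.0113
gripper_force: 30.0
```

>>> arm_command(
  increments="1 0 0 1 0;1 0 0 2 0;1 0 0 3 0;1 0 0 4 0;1 0 0 4 0",
)

```text
t: 29.45
tool_pos: [0.6327, 0.1524, 0.0834]
orientation: [-2.221, -2.221, 0.001]
force: [0.0, 0.2, -1.5]
opening: 0.0113
gripper_force: 30.0
```

>>> arm_command(
  increments="1 0 0 2 0;1 0 0 4 0;1 0 0 6 0;1 0 0 6 0",
)

```text
t: 29.85
tool_pos: [0.6325, 0.1524, 0.0771]
orientation: [-2.221, -2.221, 0.001]
force: [-1.0, -0.3, -1.2]
opening: 0.0115
gripper_force: 30.0
```

>>> arm_command(
  increments="1 0 0 1 0;1 0 0 2 0;1 0 0 2.5 0;1 0 0 2.5 0",
)

```text
t: 30.25
tool_pos: [0.6328, 0.1524, 0.0751]
orientation: [-2.221, -2.221, 0.0]
force: [-0.6, -0.3, -1.7]
opening: 0.0113
gripper_force: 30.0
```

>>> arm_command(
  increments="0.8 0 0 0 0;0.5 0 0 0 0;0.5 0 0 0 0;0.5 0 0 0 0;0.5 0 0 0 0",
)

```text
t: 30.75
tool_pos: [0.6329, 0.1524, 0.0753]
orientation: [2.221, 2.221, 0.0]
force: [0.3, 0.4, -0.3]
opening: 0.0445
gripper_force: 0.0
```

>>> arm_command(
  increments="0.5 0 0 0 0;0.5 0 0 -30 0;0.5 0 0 -60 0;0.5 0 0 -90 0;0.5 0 0 -100 0",
)

```text
t: 31.25
tool_pos: [0.6348, 0.1527, 0.1795]
orientation: [2.219, 2.219, 0.008]
force: [0.3, -0.1, -0.4]
opening: 0.0466
gripper_force: 0.0
```

```bash
python3 - <<'E'
from h import *
go(.435,.285,.175,1.5708)
E
```

```text
at [0.6348 0.1527 0.1795] psi 1.5707 t 31.25 -> inc [ 132.3 -199.8    3.5] -0.0001 open 0.0466 F [ 0.3 -0.1 -0.4]
```

>>> arm_command(
  increments="0.5 27 -40 0 0;0.5 54 -80 0 0;0.5 81 -120 0 0;0.5 108 -160 0 0;0.5 132 -199 2 0",
)

```text
t: 31.75
tool_pos: [0.4319, 0.2852, 0.1723]
orientation: [-2.221, -2.221, 0.001]
force: [0.4, 1.7, 0.1]
opening: 0.0468
gripper_force: 0.0
```

>>> arm_command(
  increments="0.5 0 0 0 0;0.5 0 0 0 0;0.5 0 0 0 0",
)

```text
t: 32.05
tool_pos: [0.4344, 0.284, 0.1729]
orientation: [2.221, 2.221, -0.0]
force: [-0.6, -0.3, 0.2]
opening: 0.0464
gripper_force: 0.0
```

```bash
python3 - <<'E'
from h import *
im,m=snap('wrist','w11.png')
print([circ(im,m,.434,.343,.018,.024,win=.045,n=3,tol=t) for t in (.0005,.001,.0015)])
go(.434,.343,.074,1.5708)
E
```

```text
[[(np.float32(0.4342), np.float32(0.3428), np.float32(0.0241)), (np.float32(0.4338), np.float32(0.3452), np.float32(0.0241))], [(np.float32(0.4338), np.float32(0.3443), np.float32(0.0231))], [(np.float32(0.4338), np.float32(0.3443), np.float32(0.023)), (np.float32(0.4358), np.float32(0.3432), np.float32(0.0246)), (np.float32(0.4338), np.float32(0.3423), np.float32(0.0246))]]
at [0.4347 0.2838 0.173 ] psi 1.5698 t 32.1 -> inc [59.2 -0.8 99. ] -0.001 open 0.0466 F [0.2 0.3 0.3]
```

Bit 4 at (0.434, 0.343), radius 24 mm: grasp with the TCP at z 0.074.

>>> arm_command(
  increments="0.5 30 -0.5 0 0;0.5 59 -0.5 0 0;0.5 59 -0.5 0 0;0.5 59 -0.5 40 0;0.5 59 -0.5 80 0",
  grip_force=35,
)

```text
t: 32.6
tool_pos: [0.4356, 0.3433, 0.0937]
orientation: [2.222, 2.219, 0.006]
force: [-0.5, 0.0, -0.4]
opening: 0.0464
gripper_force: 0.0
```

>>> arm_command(
  increments="0.5 0 0 10 0;0.5 0 0 19 0;1 0 0 19 0;1 0 0 19 0;1 0 0 19 0",
)

```text
t: 33.1
tool_pos: [0.4347, 0.3441, 0.0763]
orientation: [2.221, 2.221, 0.005]
force: [0.3, -0.3, 0.0]
opening: 0.0272
gripper_force: 0.0
```

>>> arm_command(
  increments="1 0 0 0 0;1 0 0 0 0;1 0 0 0 0;1 0 0 0 0;1 0 0 0 0",
)

```text
t: 33.6
tool_pos: [0.4339, 0.3438, 0.0751]
orientation: [2.221, 2.221, 0.002]
force: [0.1, -0.1, 6.3]
opening: 0.0114
gripper_force: 35.0
```

>>> arm_command(
  increments="1 0 0 -10 0;1 0 0 -50 0;1 0 0 -90 0;1 0 0 -115 0;1 0 0 -115 0",
)

```text
t: 34.1
tool_pos: [0.4354, 0.3448, 0.1943]
orientation: [2.22, 2.22, 0.012]
force: [-0.1, 1.6, -1.6]
opening: 0.0114
gripper_force: 35.0
```

```bash
python3 - <<'E'
from h import *
go(.6337,.2092,.11,1.5708)
E
```

```text
at [0.4354 0.3448 0.1943] psi 1.5709 t 34.1 -> inc [-136.   197.8   85. ] 0.0001 open 0.0114 F [-0.1  1.6 -1.6]
```

>>> arm_command(
  increments="1 -27 40 -4 0;1 -54 80 -4 0;1 -81 120 -4 0;1 -108 160 -4 0;1 -136 199 -4 0",
)

```text
t: 34.6
tool_pos: [0.6327, 0.206, 0.1908]
orientation: [-2.22, -2.22, 0.004]
force: [0.8, 1.6, -1.3]
opening: 0.0114
gripper_force: 35.0
```

>>> arm_command(
  increments="1 0 0 30 0;1 0 0 60 0;1 0 0 80 0;1 0 0 85 0;1 0 0 85 0",
)

```text
t: 35.1
tool_pos: [0.6307, 0.2071, 0.1057]
orientation: [-2.22, -2.22, 0.006]
force: [0.7, -0.3, -0.5]
opening: 0.011
gripper_force: 35.0
```

>>> arm_command(
  increments="1 0 0 0 0;1 0 0 0 0",
)

```text
t: 35.3
tool_pos: [0.6333, 0.2078, 0.1101]
orientation: [2.22, 2.221, 0.004]
force: [1.0, 0.8, -1.8]
opening: 0.0112
gripper_force: 35.0
```

```bash
python3 - <<'E'
from h import *
go(.6337,.2092,.099,1.5708)
E
```

```text
at [0.6333 0.2078 0.1101] psi 1.5711 t 35.3 -> inc [ 1.4  0.3 11.1] 0.0003 open 0.0112 F [ 1.   0.8 -1.8]
```

>>> arm_command(
  increments="1 1.3 0.3 4 0;1 1.3 0.3 8 0;1 1.3 0.3 11 0;1 1.3 0.3 11 0;1 1.3 0.3 11 0",
)

```text
t: 35.8
tool_pos: [0.6325, 0.2087, 0.0969]
orientation: [-2.221, -2.221, 0.001]
force: [-0.2, -0.8, -1.2]
opening: 0.0113
gripper_force: 35.0
```

>>> arm_command(
  increments="1 0 0 1 0;1 0 0 2 0;1 0 0 3 0;1 0 0 4 0;1 0 0 4 0",
)

```text
t: 36.3
tool_pos: [0.6325, 0.2087, 0.0929]
orientation: [-2.221, -2.221, 0.001]
force: [0.5, -0.2, -1.7]
opening: 0.0115
gripper_force: 35.0
```

>>> arm_command(
  increments="1 0.2 0.7 2 0;1 0.2 0.7 4 0;1 0.2 0.7 6 0;1 0.2 0.7 8 0;1 0.2 0.7 8 0",
)

```text
t: 36.8
tool_pos: [0.633, 0.2088, 0.0846]
orientation: [-2.221, -2.221, 0.001]
force: [0.1, 0.4, -1.5]
opening: 0.0115
gripper_force: 35.0
```

>>> arm_command(
  increments="1 0 0 1 0;1 0 0 2 0;1 0 0 3 0;1 0 0 3.5 0;1 0 0 3.5 0",
)

```text
t: 37.3
tool_pos: [0.6333, 0.2089, 0.0816]
orientation: [-2.221, -2.221, 0.0]
force: [-0.2, -0.4, -1.2]
opening: 0.0114
gripper_force: 35.0
```

>>> arm_command(
  increments="0.8 0 0 0.5 0;0.5 0 0 0.5 0;0.5 0 0 0.5 0;0.5 0 0 0.5 0;0.5 0 0 0.5 0",
)

```text
t: 37.8
tool_pos: [0.6334, 0.209, 0.0813]
orientation: [2.221, 2.221, 0.0]
force: [-0.4, 0.1, -0.1]
opening: 0.0444
gripper_force: 0.0
```

>>> arm_command(
  increments="0.5 0 0 0 0;0.5 0 0 -30 0;0.5 0 0 -60 0;0.5 0 0 -90 0;0.5 0 0 -95 0",
)

```text
t: 38.3
tool_pos: [0.6358, 0.2095, 0.1816]
orientation: [2.219, 2.219, 0.01]
force: [-0.1, -0.7, 2.0]
opening: 0.0467
gripper_force: 0.0
```

```bash
python3 - <<'E'
from h import *
go(.5134,.065,.175,1.5708)
E
```

```text
at [0.6358 0.2095 0.1816] psi 1.5708 t 38.3 -> inc [-144.6 -122.4    5.4] -0.0 open 0.0467 F [-0.1 -0.7  2. ]
```

>>> arm_command(
  increments="0.5 -37 -31 0 0;0.5 -74 -62 0 0;0.5 -110 -93 0 0;0.5 -144 -122 0 0;0.5 -144 -122 2 0",
)

```text
t: 38.8
tool_pos: [0.5076, 0.0618, 0.1724]
orientation: [-2.223, -2.217, 0.006]
force: [0.1, 0.4, -0.3]
opening: 0.0465
gripper_force: 0.0
```

>>> arm_command(
  increments="0.5 0 0 0 0;0.5 0 0 0 0;0.5 0 0 0 0",
)

```text
t: 39.1
tool_pos: [0.5121, 0.0657, 0.1743]
orientation: [2.22, 2.222, 0.001]
force: [-0.0, -0.4, -0.3]
opening: 0.0465
gripper_force: 0.0
```

```bash
python3 - <<'E'
from h import *
im,m=snap('wrist','w12.png')
print([circ(im,m,.5134,.1205,.018,.027,win=.045,n=3,tol=t) for t in (.0005,.001,.0015)])
go(.5134,.1205,.08,1.5708)
print(proj(m,(.5134,.1205,.094)),proj(m,(.6314,.0574,.076)),proj(m,(.6327,.1524,.088)))
cv2.imwrite('pics/v12.png',im[0:300,200:560])
E
```

```text
[[(np.float32(0.5117), np.float32(0.1192), np.float32(0.027))], [(np.float32(0.5117), np.float32(0.1192), np.float32(0.027))], [(np.float32(0.5117), np.float32(0.1192), np.float32(0.027))]]
at [0.5121 0.0657 0.1743] psi 1.5719 t 39.15 -> inc [54.8  1.4 94.3] 0.0011 open 0.0467 F [-0.4  0.8  0.1]
(np.float64(317.14132870858083), np.float64(147.7508884726823)) (np.float64(456.44737981145846), np.float64(220.72843093365287)) (np.float64(484.03755268852206), np.float64(101.90757114363844))
```

Bit 5 at about (0.512, 0.1195); grasp at TCP z 0.080.

>>> arm_command(
  increments="0.5 30 0 0 0;0.5 54 0 0 0;0.5 54 0 0 0;0.5 54 0 40 0;0.5 54 0 75 0",
  grip_force=40,
)

```text
t: 39.65
tool_pos: [0.5127, 0.1194, 0.0992]
orientation: [2.218, 2.222, 0.003]
force: [-0.8, -0.3, -1.1]
opening: 0.0468
gripper_force: 0.0
```

>>> arm_command(
  increments="0.5 0 0 10 0;0.5 0 0 19 0;1 0 0 19 0;1 0 0 19 0;1 0 0 19 0",
)

```text
t: 40.15
tool_pos: [0.5127, 0.119, 0.082]
orientation: [2.22, 2.22, 0.004]
force: [0.0, -0.7, 0.3]
opening: 0.0275
gripper_force: 0.0
```

>>> arm_command(
  increments="1 0 0 0 0;1 0 0 0 0;1 0 0 0 0;1 0 0 0 0;1 0 0 0 0",
)

```text
t: 40.65
tool_pos: [0.5121, 0.119, 0.081]
orientation: [2.221, 2.221, 0.002]
force: [1.7, -0.4, 5.6]
opening: 0.0112
gripper_force: 40.0
```

>>> arm_command(
  increments="1 0 0 -10 0;1 0 0 -50 0;1 0 0 -90 0;1 0 0 -120 0;1 0 0 -120 0",
)

```text
t: 41.15
tool_pos: [0.5138, 0.1193, 0.2057]
orientation: [2.218, 2.218, 0.01]
force: [-0.3, 1.1, -1.5]
opening: 0.0111
gripper_force: 40.0
```

```bash
python3 - <<'E'
from h import *
go(.6345,.2716,.11,1.5708)
E
```

```text
at [0.5138 0.1193 0.2057] psi 1.5709 t 41.15 -> inc [152.2 120.   96.8] 0.0001 open 0.0111 F [-0.3  1.1 -1.5]
```

>>> arm_command(
  increments="1 38 30 -4 0;1 76 60 -4 0;1 114 90 -4 0;1 152 121 -4 0;1 152 121 -4 0",
)

```text
t: 41.65
tool_pos: [0.6323, 0.2747, 0.1974]
orientation: [-2.215, -2.222, 0.01]
force: [-0.9, 0.0, -3.3]
opening: 0.0113
gripper_force: 40.0
```

>>> arm_command(
  increments="1 0 0 30 0;1 0 0 60 0;1 0 0 80 0;1 0 0 90 0;1 0 0 90 0",
)

```text
t: 42.15
tool_pos: [0.6303, 0.27, 0.1111]
orientation: [-2.22, -2.22, 0.008]
force: [-1.2, 0.8, -1.5]
opening: 0.0115
gripper_force: 40.0
```

>>> arm_command(
  increments="1 0 0 0 0;1 0 0 0 0;1 0 0 0 0",
)

```text
t: 42.45
tool_pos: [0.6333, 0.2712, 0.1161]
orientation: [2.221, 2.221, 0.004]
force: [0.0, 0.1, -1.8]
opening: 0.0112
gripper_force: 40.0
```

```bash
python3 - <<'E'
from h import *
go(.6347,.2714,.104,1.5708)
E
```

```text
at [0.6333 0.2712 0.1161] psi 1.5708 t 42.45 -> inc [ 0.2  1.4 12.1] -0.0 open 0.0112 F [ 0.   0.1 -1.8]
```

>>> arm_command(
  increments="1 0.3 1.8 4 0;1 0.3 1.8 8 0;1 0.3 1.8 11 0;1 0.3 1.8 11 0;1 0.3 1.8 11 0",
)

```text
t: 42.95
tool_pos: [0.6339, 0.2712, 0.1028]
orientation: [-2.221, -2.221, 0.001]
force: [0.9, 0.1, -2.3]
opening: 0.0113
gripper_force: 40.0
```

>>> arm_command(
  increments="1 0 0 1 0;1 0 0 2 0;1 0 0 3 0;1 0 0 4 0;1 0 0 4 0",
)

```text
t: 43.45
tool_pos: [0.634, 0.2712, 0.099]
orientation: [-2.221, -2.221, 0.0]
force: [-1.4, -0.3, -2.3]
opening: 0.0113
gripper_force: 40.0
```

Inside the mouth, no contact; on to the floor (TCP 0.087).

>>> arm_command(
  increments="1 0 0.5 2 0;1 0 0.5 4 0;1 0 0.5 6 0;1 0 0.5 8 0;1 0 0.5 8 0",
)

```text
t: 43.95
tool_pos: [0.6343, 0.2711, 0.0906]
orientation: [-2.221, -2.221, 0.001]
force: [-0.4, 0.4, -1.9]
opening: 0.0115
gripper_force: 40.0
```

>>> arm_command(
  increments="1 0 0 1 0;1 0 0 2 0;1 0 0 3 0;1 0 0 4 0;1 0 0 4 0",
)

```text
t: 44.45
tool_pos: [0.6347, 0.2712, 0.0872]
orientation: [2.221, 2.221, 0.0]
force: [0.1, -0.1, -2.3]
opening: 0.0112
gripper_force: 40.0
```

>>> arm_command(
  increments="0.8 0 0 0.3 0;0.5 0 0 0.3 0;0.5 0 0 0.3 0;0.5 0 0 0.3 0;0.5 0 0 0.3 0",
)

```text
t: 44.95
tool_pos: [0.6347, 0.2712, 0.087]
orientation: [2.221, 2.221, 0.0]
force: [0.5, 0.3, 0.1]
opening: 0.0449
gripper_force: 0.0
```

>>> arm_command(
  increments="0.5 0 0 0 0;0.5 0 0 -30 0;0.5 0 0 -60 0;0.5 0 0 -90 0;0.5 0 0 -130 0",
)

```text
t: 45.45
tool_pos: [0.6337, 0.2709, 0.2163]
orientation: [-2.22, -2.22, 0.004]
force: [-0.3, 0.6, 0.1]
opening: 0.0465
gripper_force: 0.0
```

>>> arm_command(
  increments="0.5 0 -40 0 0;0.5 0 -80 0 0;0.5 0 -120 0 0;0.5 0 -160 0 0;0.5 0 -200 0 0",
)

```text
t: 45.95
tool_pos: [0.4331, 0.2711, 0.2169]
orientation: [2.222, 2.221, 0.001]
force: [-0.2, 0.6, 0.9]
opening: 0.0463
gripper_force: 0.0
```

```bash
python3 - <<'E'
from h import *
print(robot.read_state()['tool_pos'])
c,_=snap('scene','c9.png'); s,_=snap('side','s9.png')
cv2.imwrite('pics/v9f.png',np.vstack([np.hstack([cv2.resize(c[145:265,290:450],(400,300),interpolation=2),cv2.resize(c[150:270,100:290],(400,300),interpolation=2)]),np.hstack([cv2.resize(s[140:260,280:440],(400,300),interpolation=2),cv2.resize(s[250:370,290:450],(400,300),interpolation=2)])]))
E
```

```text
[0.43307593 0.27107543 0.21687891]
```

View pics/v9f.png

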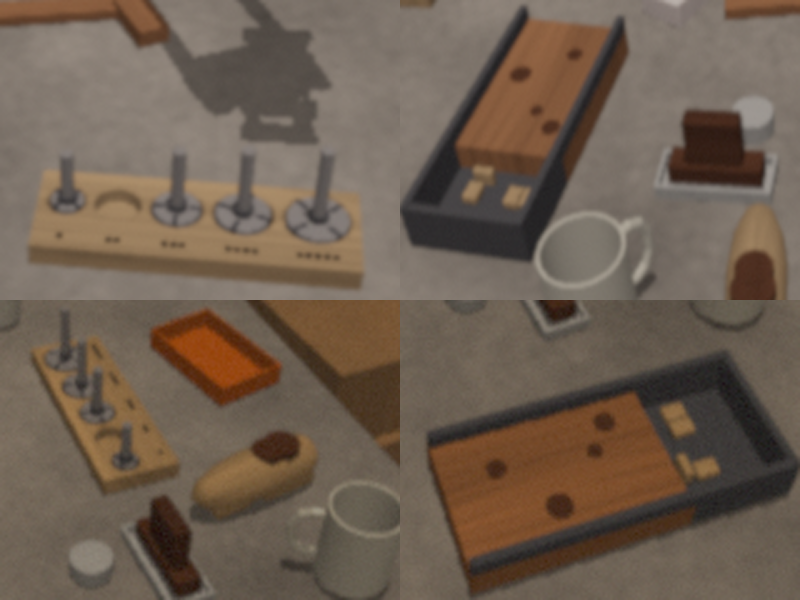

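The last picture shows bits 1, 3, 4 and 5 upright in their pockets with pocket 2 empty. All four chips are in the tray, the scraper lies in its holder, and the bystanders have not moved. I am handing in.

```bash
python3 -c "
from plant import robot
print(robot.close_job())"
```

```text
the job is handed in; nothing more can be done
None
```

Job handed in, with no verdict returned: all four chips are in the catch tray, the scraper is in its holder, bits 1, 3, 4 and 5 stand in their own pockets, and pocket 2 is empty because bit 2 is absent.

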